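# Try the 6 mm pitch leaf on the flower-press spindle

### The arm

A 6-joint arm with a two-finger parallel gripper is mounted at the origin on the work surface. World frame = base frame: x ahead of the robot, y to its left, z up, the work surface at z = 0. Lengths are in m, angles in rad, forces in N, time in s.
With the tool pointing down it reaches from about 0.425 to 0.95 m from the base axis. Payload 3.5 kg.
Tool frame: the origin (TCP) lies midway between the tips of the shut fingers; the grasp point (between the pads) lies 19 mm behind it; z points along the fingers, x is the direction in which the jaws open and shut, and the axes are right-handed (so a half turn about z gives the same grasp; the last joint's range is limited). The gripper opens to 85 mm and grips with 20 to 120 N. Pads are 22 mm wide; open, the fingers measure 114 mm over their backs; the gripper's body (76 mm by 85 mm) begins 54 mm behind the grasp point. The pads swing forward as they close: fully open they stand 13 mm farther back than shut.
Start: joints at [1.114, 0.286, 1.577, -0, 1.279, -0.15], TCP at [0.204, 0.643, 0.201] pointing down, gripper open.
Joint ranges: [-2.77, 2.77], [-0.9, 2.22], [0.21, 2.48], [-1.53, 4.67], [0.24, 2.81], [-2.84, 2.84]. Speed limits (rad/s): [2.79, 2.79, 3.14, 3.14, 3.14, 3.14].

### API

Orientations are given as a unit quaternion [x, y, z, w].
In Python, from plant import readout, optics, ctrl gives the robot as it stands. The module is installed in compiled form; this text tells all that it offers.
- The arm moves only by the shell command python3 -m crank 'ROWS' [OPENING] [FORCE]. ROWS is text: rows parted by semicolons, each of 6 numbers parted by spaces: the shift along the tool's x, y, z in mm, then the turn, a rotation vector about the tool's x, y, z in rad. In form: dx dy dz ax ay az; .... A call has 1 to 5 rows; each row shifts and turns the commanded pose from where the row before left it, along the tool's axes as they then stand; what a row does not reach is not made up. A row lasts 1/8 s, in which the tool goes at most 62.5 mm and 10.7 degrees, less where a joint would pass 70% of its speed; a pose out of reach is approached as far as the arm can. A call is refused whole if a number of a shift passes 62.5 or a number of a turn 0.188, either way. A call with a gripper value outside its range is refused whole. OPENING is the opening, from -1 (shut) to 1 (fully open), set as the call begins (- or left out, the last holds). The fingers move at their own pace and stop on an object; FORCE is the grip in N (left out, the last holds). Time passes only in rows, so rows that do not move let the fingers close. It gives the time, the measured TCP pose, the force and the opening at its end, in the units of the state.
- readout.get_state(): the state, without advancing time (a new reading comes with each control period).
- optics.read_camera(name): name is "scene" or "top" or "wrist"; returns the picture (400x640x3 uint8, red, green, blue); there is no depth.
- optics.calibration(name): a dict with "mtx" (3x3 intrinsics, pixels), "rvec" (rotation vector, rad) and "tvec" (3), from world to camera coordinates, as OpenCV has them; the wrist camera has in their place "tool_from_camera" (4x4, takes a point from camera to tool coordinates, whose origin is the TCP and whose axes are the tool frame's). Camera axes: x right, y down, z forward; pixel columns grow to the right and rows downward; lengths in m; the calibration is good to about 2 mm. A picture is of the moment at which its call begins: read the wrist's pose just before it. calibration takes no time and is no camera call.
- ctrl.sign_off(): hands the job in, once; it reports no verdict.
Trained networks look in the newest picture that a camera, given by its name, has taken for a name from the list of things; names that differ only in an ending like _2 or _b are one class to them, and where a whole thing is asked for, a point or a joint stands for the part that bears it (a point fixed in the world has none). Each returns a list of dicts, best first, with "p" (0 to 1); they miss things now and then, are a little off and sometimes report something else, mostly with a low value. They report only what shows in the picture. A call takes as long as a camera call. They do not tell look-alikes from the thing itself.
- optics.recognise(camera, thing): "xy" ([column, row] as shares, 0 to 1, of the picture: columns of its width, rows of its height, amid what is visible of it).
The state is a dict: "time": time; "qpos": joint angles; "dq": joint speeds; "joint_efforts": joint torques, N m; "eef_pos": TCP position; "tcp_rot": TCP orientation; "contact_force": force on the tool from outside, world axes, zero at the start; "wrist_torque": the same for the moment, N m; "opening": opening from 0.0 (shut) to 1.0 (fully open).
Only numpy, scipy, OpenCV 4.12 (cv2) and the standard library are available. Lean on these libraries where they do the work, as an engineer would, in place of code of your own. Each camera call takes 0.05 s, during which the arm holds its last target.

### The job

The threaded spindle of the class flower press is clamped in the V-blocks of the inspection stand. Pick up the pitch gauge, lay it flat on the stand's aluminium rest and slide its brass 6 mm leaf gently against the thread, feeling along the spindle until all five teeth drop fully into the grooves; then keep it pressed home with a light, steady push of about 6 newtons for a good second to check that it sits flat, and let go, leaving it seated there. Do not force it, and leave the bottle, the flowers and the slide box alone.

Things in the scene. Friction and masses are not known exactly. Their poses are not given: they have to be found in the camera images.
- stand: Fixed stand. Origin on the bench under the middle of the spindle's axis; +y along the spindle, -x towards the rest, z up. Aluminium rest: flat top 40 mm above the bench, x -96 to -18 mm, y -58 to +58. Two dark V-blocks with clamps hold the spindle at y 66 to 88 mm either side, up to 85 mm high. Grey base 10 mm thick, x -101 to +33, y -93 to +93. The leaf is pushed towards +x.
- spindle: Clamped steel spindle, immovable. Origin on its axis midway between the V-blocks, 47 mm above the bench, axes as the stand's. Trapezoidal thread of 6 mm pitch: crests 30 mm across (nearest the rest at x = -15 mm), 2.2 mm wide; grooves 3.5 mm deep, 3.8 mm wide at the mouth. It is clamped anywhere lengthwise: where the crests fall along y is NOT given by this pose.
- gauge_center (a point): Loose pitch gauge, lying flat, 70 to 120 g: green case 62 x 16 x 14 mm with a brass leaf fixed square across one end (an L). Point: middle of the case, half-way up (7 mm). x along the case to the leaf, y to the side where the leaf sticks out, z up. Case x -32 to +30 mm, y -8 to +8, flat sides to grip. Lying on the rest, its leaf is level with the spindle's axis.
- leaf_near (a point): On the leaf's edge at the root of its first tooth: x 34, y -2 mm from gauge_center, same axes. Leaf 3 mm thick at mid-height, x 20 to 34, y -6 to +26; 5 teeth at 6 mm pitch stand 3 mm out of the edge, 3.2 mm wide at the root, 1.6 at the tip. Seated, the edge bears on the crests: x = -15 mm in the stand's frame (about -18 riding on crests), 0.3 mm play each way along the spindle.
- leaf_far (a point): On the leaf's edge at the root of its fifth tooth, near its free end: x 34 mm, y +22 mm from gauge_center, same axes. Seated, also at x = -15 mm in the stand's frame.
- bottle_center (a point): Bystander: amber glass bottle with black cap, 34 mm across, 72 mm high, loose; its centre.
- beaker_center (a point): Bystander: glass beaker of marigolds, 48 mm across, 62 mm high, flowers to 115 mm, loose; the beaker's centre.
- slide_box_center (a point): Bystander: wooden box of microscope slides, 84 x 70 x 33 mm, loose; its centre.
Not all that is in view belongs to the job. What is meant by the part that bears gauge_center is not orange or pink, and is the smaller of those in its own colour.

How it is judged:
By the outcome, as a careful person would: the job done as asked, in the order asked, and still so for the second after the job is handed in, with the robot touching nothing.
It also fails if it takes over 69 s, if anything falls off the work surface, if the arm or the gripper's body presses on something with over 40 N, if the wrist force passes 120 N, or if a joint passes its speed limit or range.

## Working session

There is one attempt and no reset: what is moved stays moved. The work goes in short steps, Python scripts to look and compute and a shell command to move; the robot and the scene stay as the last step left them, time stands still between calls to the robot, and variables do not carry over. Pictures are saved under pics/ and viewed, and the job is handed in when it is done.

```bash
mkdir -p pics; ls
python3 - <<'E'
from plant import readout, optics, ctrl
import cv2, numpy as np
print(readout.get_state())
for n in ["scene","top","wrist"]:
    im=optics.read_camera(n); cv2.imwrite(f"pics/a_{n}.png",im[:,:,::-1])
    print(n,optics.calibration(n))
    for t in ["stand","spindle","gauge_center","leaf_near","leaf_far","bottle_center","beaker_center","slide_box_center"]:
        print(t,[(round(d['p'],2),round(d['xy'][0]*640),round(d['xy'][1]*400)) for d in optics.recognise(n,t)])
print(readout.get_state()['time'])
E
```

```text
pics
{'time': 0.0, 'qpos': array([ 1.11398398e+00,  2.87177888e-01,  1.57820181e+00, -4.92712874e-05,
        1.27858237e+00, -1.49991479e-01]), 'dq': array([-0.00142642, -0.00024519,  0.00080004,  0.00021722, -0.00090037,
       -0.0011408 ]), 'joint_efforts': array([ 1.17844385e-03, -4.05970752e+01, -2.92634082e+01, -4.64380662e-05,
        5.59118431e-03,  1.17551724e-05]), 'eef_pos': array([0.20352036, 0.64281463, 0.19952567]), 'tcp_rot': array([ 8.06850078e-01,  5.90755066e-01, -1.03880534e-03,  5.70066935e-04]), 'contact_force': array([-0.25508014,  0.07632708,  0.98045819]), 'wrist_torque': array([-0.00554197,  0.03434456, -0.00769801]), 'opening': 0.9991386778130563}
scene {'mtx': array([[387.39013992,   0.        , 322.4570546 ],
       [  0.        , 387.39013992, 202.33853507],
       [  0.        ,   0.        ,   1.        ]]), 'rvec': array([ 2.0036383 ,  1.49796661, -0.57967281]), 'tvec': array([-0.18475812, -0.34649234,  1.46055462])}
stand [(0.8, 301, 231)]
spindle [(0.8, 305, 232)]
gauge_center [(0.73, 395, 225), (0.63, 381, 162), (0.59, 385, 195), (0.48, 351, 182)]
[... 946 characters left out ...]
ide_box_center [(0.68, 487, 226)]
wrist {'mtx': array([[286.61530777,   0.        , 317.70579152],
       [  0.        , 286.61530777, 195.846826  ],
       [  0.        ,   0.        ,   1.        ]]), 'tool_from_camera': array([[ 9.99998915e-01,  5.06743153e-04, -1.38326129e-03,
         7.65623337e-04],
       [-9.84864189e-05,  9.59871508e-01,  2.80440150e-01,
        -6.90133548e-02],
       [ 1.46986422e-03, -2.80439710e-01,  9.59870517e-01,
        -1.72932138e-01],
       [ 0.00000000e+00,  0.00000000e+00,  0.00000000e+00,
         1.00000000e+00]])}
stand []
spindle []
gauge_center []
leaf_near []
leaf_far []
bottle_center []
beaker_center [(0.58, 168, 397)]
slide_box_center []
1.35
```

View pics/a_top.png

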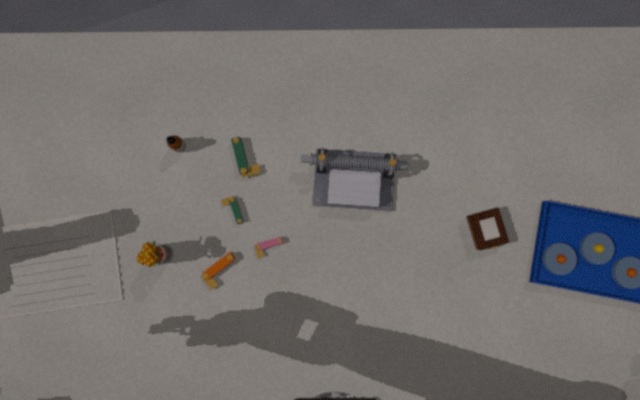

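View pics/a_scene.png

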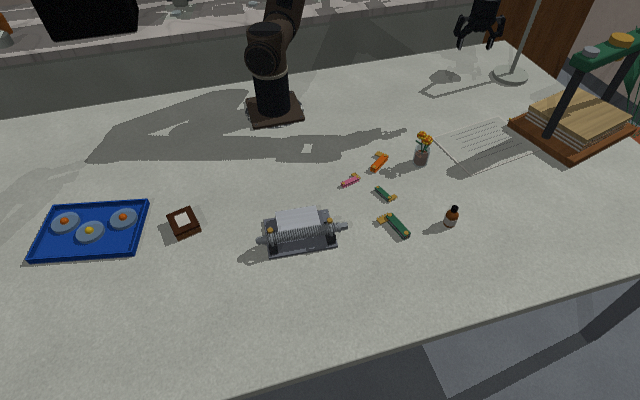

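Run:
```python
import cv2
im=cv2.imread('pics/a_top.png')
cv2.imwrite('pics/a_top_z.png',cv2.resize(im[120:300,130:450],None,fx=2.5,fy=2.5,interpolation=cv2.INTER_CUBIC))
```

```text
(no output)
```

View pics/a_top_z.png

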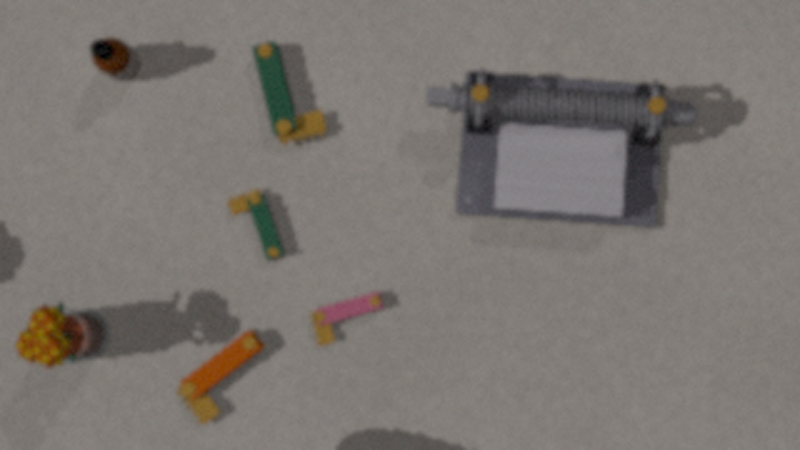

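The top view shows four gauges: a large green one (240,157), a small green one (235,208), and orange and pink ones. The small green one is the target, with its leaf towards image up and left. The stand is at (353,180), with its rest facing the robot. Next I'll turn these pixels into positions.

```bash
cat > h.py <<'E'
from plant import readout, optics, ctrl
import cv2, numpy as np
from scipy.spatial.transform import Rotation as R
def cam(n, st=None):
    c=optics.calibration(n)
    if 'rvec' in c:
        Rw=cv2.Rodrigues(c['rvec'])[0]; return c['mtx'],Rw.T,-Rw.T@c['tvec']
    st=st or readout.get_state()
    T=c['tool_from_camera']; Rt=R.from_quat(st['tcp_rot']).as_matrix()
    return c['mtx'],Rt@T[:3,:3],Rt@T[:3,3]+st['eef_pos']
def p2w(C,uv,z):
    K,Rc,o=C; d=Rc@np.linalg.solve(K,[uv[0],uv[1],1]); return o+d*(z-o[2])/d[2]
def w2p(C,p):
    K,Rc,o=C; q=K@(Rc.T@(np.asarray(p)-o)); return q[:2]/q[2]
E
python3 - <<'E'
from h import *
np.set_printoptions(precision=4,suppress=True)
print(R.from_quat(readout.get_state()['tcp_rot']).as_matrix())
t=cam('top'); s=cam('scene'); print(t[2],s[2])
for nm,uv,z in [('gauge_r',(235,208),.007),('big',(239,159),.007),('pink',(268,244),.007),('small rear',(130+275/2.5,120+253/2.5),.014),('small front',(130+256/2.5,120+197/2.5),.014),('leaf tip',(130+235/2.5,120+206/2.5),.008),
 ('rest tl',(130+500/2.5,120+127/2.5),.04),('rest tr',(130+627/2.5,120+133/2.5),.04),('rest bl',(130+495/2.5,120+210/2.5),.04),('rest br',(130+624/2.5,120+216/2.5),.04),('base bl',(130+457/2.5,120+215/2.5),.01),('base br',(130+663/2.5,120+225/2.5),.01),('bottle',(176,146),.036),('beaker',(157,253),.031)]:
    print(nm,p2w(t,uv,z)[:2])
print('scene',p2w(s,(385,194),.007)[:2],p2w(s,(301,218),.04))
E
```

```text
[[ 0.302   0.9533 -0.    ]
 [ 0.9533 -0.302  -0.    ]
 [-0.0001 -0.     -1.    ]]
[0.4532 0.0203 1.0791] [ 1.2351 -0.1613  0.8578]
gauge_r [0.5265 0.2286]
big [0.6417 0.2204]
pink [0.4428 0.1513]
small rear [0.4955 0.2154]
small front [0.5474 0.2335]
leaf tip [0.5396 0.2542]
rest tl [0.6077 0.0075]
rest tr [ 0.6016 -0.1074]
rest bl [0.5323 0.0124]
rest br [ 0.5263 -0.1036]
base bl [0.5301 0.0475]
base br [ 0.5199 -0.1431]
bottle [0.6675 0.3598]
beaker [0.4238 0.3994]
scene [0.5263 0.2341] [ 0.5713 -0.035   0.04  ]
```

```bash
python3 -m crank '-33 48 0 0 0 0;-33 48 0 0 0 0;-33 48 0 0 0 0;-33 48 0 0 0 0;-33 48 0 0 0 0' 1 30; python3 -m crank '-33 48 0 0 0 0;-33 48 0 0 0 0;-33 48 0 0 0 0;-33 48 0 0 0 0;0 0 0 0 0 -0.18'; python3 -m crank '0 0 0 0 0 -0.18;0 0 -30 0 0 -0.18;0 0 30 0 0 -0.1;0 0 0 0 0 0'
python3 - <<'E'
from h import *
st=readout.get_state(); im=optics.read_camera('wrist'); cv2.imwrite('pics/b_w.png',im[:,:,::-1])
C=cam('wrist',st)
print(st['eef_pos'],R.from_quat(st['tcp_rot']).as_matrix())
for t in ["gauge_center","leaf_near","leaf_far"]:
    print(t,[(round(d['p'],2),round(d['xy'][0]*640),round(d['xy'][1]*400),p2w(C,(d['xy'][0]*640,d['xy'][1]*400),.007)[:2].round(4)) for d in optics.recognise('wrist',t)])
E
```

```text
time: 1.98
eef_pos: [0.3838, 0.4122, 0.2013]
tcp_rot: [0.807, 0.591, 0.0, 0.0]
contact_force: [0.1, -0.6, 0.1]
opening: 1.002
time: 2.6
eef_pos: [0.5283, 0.2265, 0.2011]
tcp_rot: [0.751, 0.661, 0.0, 0.001]
contact_force: [0.2, 0.1, -0.4]
opening: 1.004
time: 3.1
eef_pos: [0.5243, 0.2294, 0.1986]
tcp_rot: [0.581, 0.814, -0.002, -0.002]
contact_force: [-0.1, -0.9, -0.4]
opening: 1.004
[0.52432315 0.22943068 0.19863731] [[-3.25832284e-01  9.45415034e-01 -4.87206947e-03]
 [ 9.45427476e-01  3.25830423e-01 -1.19328183e-03]
 [ 4.59321869e-04 -4.99499809e-03 -9.99987419e-01]]
gauge_center [(0.96, 274, 241, array([0.6407, 0.2042])), (0.9, 316, 171, array([0.528 , 0.2276])), (0.68, 393, 76, array([0.3905, 0.2761])), (0.58, 285, 87, array([0.4438, 0.1588]))]
leaf_near [(0.95, 391, 74, array([0.3886, 0.2735])), (0.83, 276, 244, array([0.6436, 0.2086])), (0.76, 317, 172, array([0.5289, 0.2291])), (0.6, 285, 87, array([0.4433, 0.159 ]))]
leaf_far [(0.93, 277, 243, array([0.6413, 0.209 ])), (0.74, 316, 172, array([0.5291, 0.2277])), (0.67, 279, 83, array([0.4422, 0.1514])), (0.66, 394, 74, array([0.3883, 0.2768]))]
```

View pics/b_w.png

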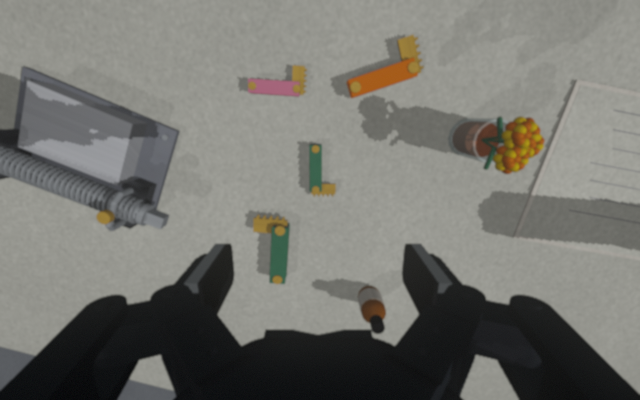

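The wrist view shows the small green gauge upright at (316,170), with its leaf at (325,190). The larger green one is at (278,250). I'll segment the small one by colour.

```bash
cat >> h.py <<'E'
def green(im,x0,x1,y0,y1):
    hsv=cv2.cvtColor(im,cv2.COLOR_RGB2HSV)
    m=((hsv[...,0]>55)&(hsv[...,0]<95)&(hsv[...,1]>90)).astype(np.uint8)
    k=np.zeros_like(m);k[y0:y1,x0:x1]=m[y0:y1,x0:x1]
    return cv2.minAreaRect(cv2.findNonZero(k)), k
E
python3 - <<'E'
from h import *
np.set_printoptions(precision=4,suppress=True)
im=cv2.imread('pics/b_w.png')[:,:,::-1].copy()
st=readout.get_state();C=cam('wrist',st)
r,k=green(im,295,340,130,210); print(r,k.sum())
pts=np.array([p2w(C,p,.012)[:2] for p in cv2.boxPoints(r)]); print(pts)
e=[np.linalg.norm(pts[i]-pts[(i+1)%4]) for i in range(4)];print(e, pts.mean(0))
for n,b in [('b_w',(290,360,130,210))]:
    cv2.imwrite('pics/b_z.png',cv2.resize(im[130:210,290:360,::-1],None,fx=7,fy=7,interpolation=cv2.INTER_CUBIC))
im=cv2.imread('pics/a_top.png')[:,:,::-1].copy(); C=cam('top')
r,k=green(im,220,250,190,225); print(r)
pts=np.array([p2w(C,p,.013)[:2] for p in cv2.boxPoints(r)]); print(pts,pts.mean(0))
E
```

```text
((315.5, 169.5), (33.0, 9.0), 90.0) 285
[[0.5109 0.2145]
 [0.5072 0.2252]
 [0.5478 0.2394]
 [0.5516 0.2283]]
[np.float64(0.011364242818166228), np.float64(0.042978069911979486), np.float64(0.01174273106008551), np.float64(0.042980955253083736)] [0.5294 0.2268]
((235.80001831054688, 209.9000244140625), (16.76007080078125, 5.375871658325195), 71.56504821777344)
[[0.5382 0.2377]
 [0.5421 0.226 ]
 [0.5052 0.2133]
 [0.5013 0.2251]] [0.5217 0.2255]
```

View pics/b_z.png

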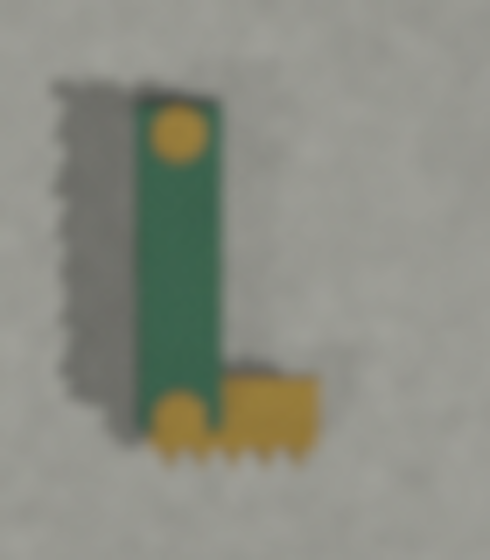

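Run:
```python
from h import *
np.set_printoptions(precision=4,suppress=True)
st=readout.get_state();C=cam('wrist',st)
for u,v in [(315.6,144.7),(315.6,191.7)]: print(p2w(C,(u,v),.014))
a=p2w(C,(315.6,144.7),.014);b=p2w(C,(315.6,191.7),.014);d=b-a;print(np.linalg.norm(d),np.degrees(np.arctan2(d[1],d[0])))
c=a+d*32/62;print('center',c)
Rt=R.from_quat(st['tcp_rot']).as_matrix();print('yaw x',np.degrees(np.arctan2(Rt[1,0],Rt[0,0])), 'shift tool mm',Rt.T@(c-st['eef_pos'])*1000)
```

```text
[0.499  0.2166 0.014 ]
[0.5564 0.2363 0.014 ]
0.060734788183072826 18.926030167265594
center [0.5286 0.2267 0.014 ]
yaw x 109.03840054411386 shift tool mm [ -3.8465   0.9938 187.6838]
```

```bash
python3 -m crank '-4 1 35 0 0 0;0 0 45 0 0 0;0 0 45 0 0 0;0 0 0 0 0 0;0 0 0 0 0 0' 0
python3 - <<'E'
from h import *
np.set_printoptions(precision=4,suppress=True)
st=readout.get_state(); im=optics.read_camera('wrist'); cv2.imwrite('pics/c_w.png',im[:,:,::-1])
C=cam('wrist',st);print(st['eef_pos'],R.from_quat(st['tcp_rot']).as_matrix())
E
```

```text
time: 3.92
eef_pos: [0.5297, 0.2268, 0.0781]
tcp_rot: [0.58, 0.815, 0.001, 0.001]
contact_force: [-0.5, 0.9, 1.1]
opening: 0.499
[0.5297 0.2268 0.0781] [[-0.3269  0.9451  0.0031]
 [ 0.9451  0.3269  0.0007]
 [-0.0004  0.0031 -1.    ]]
```

View pics/c_w.png

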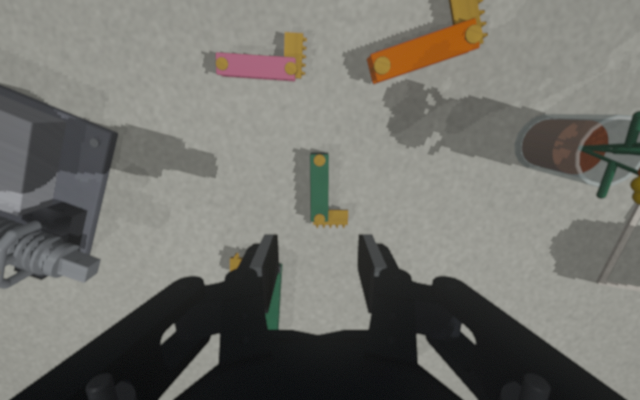

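Run:
```python
from h import *
np.set_printoptions(precision=4,suppress=True)
im=cv2.imread('pics/c_w.png')[:,:,::-1].copy()
st=readout.get_state();C=cam('wrist',st)
r,k=green(im,295,340,140,235); print(r)
ys,xs=np.nonzero(k); print(xs.min(),xs.max(),ys.min(),ys.max())
for y in (160,190,210): print(y, xs[ys==y].min(),xs[ys==y].max())
cv2.imwrite('pics/c_z.png',cv2.resize(im[140:235,290:360,::-1],None,fx=6,fy=6,interpolation=cv2.INTER_CUBIC))
a=p2w(C,(318.7,152),.014);b=p2w(C,(319.2,223),.014);d=b-a;print(a,b,np.linalg.norm(d),np.degrees(np.arctan2(d[1],d[0])))
Rt=R.from_quat(st['tcp_rot']).as_matrix();c=a+d*32/62;print(c,Rt.T@(c-st['eef_pos'])*1000)
```

```text
((319.0, 187.0), (64.0, 16.0), 90.0)
311 327 155 219
160 311 327
190 312 326
210 312 326
[0.4952 0.2146 0.014 ] [0.5546 0.2357 0.014 ] 0.06299385532218725 19.551363123132962
[0.5258 0.2255 0.014 ] [ 0.0879 -5.0395 64.8814]
```

View pics/c_z.png

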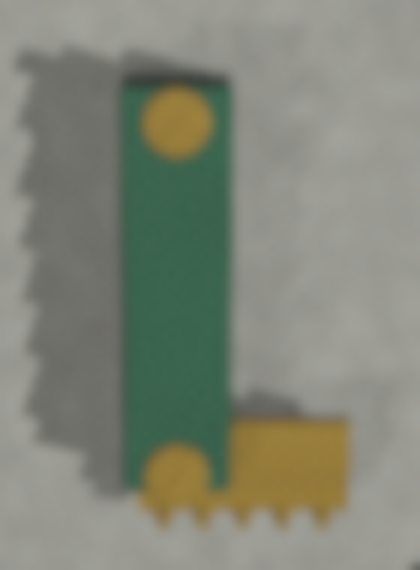

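```bash
python3 -m crank '0 -4 35 0 0 0;0 0 25 0 0 0;0 0 8 0 0 0;0 0 5 0 0 0;0 0 0 0 0 0'; python3 -m crank '0 0 0 0 0 0;0 0 0 0 0 0;0 0 0 0 0 0;0 0 0 0 0 0' -1 40
python3 - <<'E'
from h import *
st=readout.get_state();print(st['eef_pos'],st['opening'],st['contact_force'])
E
```

```text
time: 4.6
eef_pos: [0.5255, 0.2254, 0.0042]
tcp_rot: [0.58, 0.815, 0.001, 0.001]
contact_force: [0.8, -0.4, 0.6]
opening: 0.499
time: 5.1
eef_pos: [0.5245, 0.2251, 0.003]
tcp_rot: [0.58, 0.815, 0.0, 0.0]
contact_force: [0.0, 0.3, -0.1]
opening: 0.005
[0.52445788 0.22511456 0.00301672] 0.004828784690362159 [ 0.03113956  0.27359192 -0.12193372]
```

Run:
```python
from h import *
for n in ['wrist','top','scene']:
    im=optics.read_camera(n); cv2.imwrite(f'pics/d_{n}.png',im[:,:,::-1])
im=cv2.imread('pics/d_scene.png');cv2.imwrite('pics/d_sz.png',cv2.resize(im[90:270,300:500],None,fx=4,fy=3.3))
```

```text
(no output)
```

View pics/d_wrist.png

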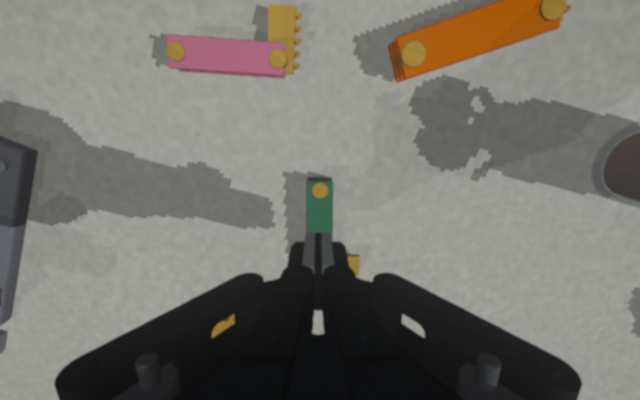

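View pics/d_sz.png

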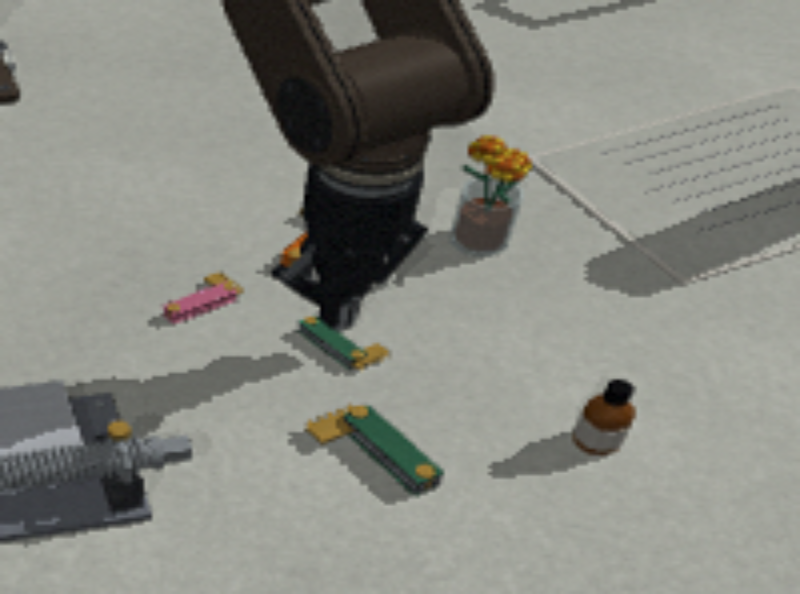

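Run:
```python
from h import *
np.set_printoptions(precision=4,suppress=True)
st=readout.get_state()
for n in ('top','scene','wrist'):
    C=cam(n,st)
    for z in (0,.015,.03,.045): print(n,z,w2p(C,[.5245,.2251,z]))
im=cv2.imread('pics/d_wrist.png')[:,:,::-1].copy(); r,k=green(im,295,345,150,260);ys,xs=np.nonzero(k)
for y in (180,185,200,210,220,230): print(y, xs[ys==y].min() if (ys==y).any() else 0,xs[ys==y].max() if (ys==y).any() else 0)
im=cv2.imread('pics/d_scene.png');cv2.imwrite('pics/d_sz2.png',cv2.resize(im[160:220,350:430],None,fx=10,fy=10,interpolation=cv2.INTER_CUBIC))
im=cv2.imread('pics/d_top.png');cv2.imwrite('pics/d_tz.png',cv2.resize(im[170:250,190:290],None,fx=7,fy=7,interpolation=cv2.INTER_CUBIC))
im=cv2.imread('pics/d_wrist.png');cv2.imwrite('pics/d_wz.png',cv2.resize(im[160:300,250:390],None,fx=4.2,fy=4.2,interpolation=cv2.INTER_CUBIC))
```

```text
top 0 [237.0524 209.0531]
top 0.015 [235.8252 208.6303]
top 0.03 [234.5632 208.1955]
top 0.045 [233.2649 207.7482]
scene 0 [381.7192 195.8042]
scene 0.015 [382.2561 192.3892]
scene 0.03 [382.8036 188.9073]
scene 0.045 [383.3619 185.3565]
wrist 0 [319.0229 222.0445]
wrist 0.015 [319.099  231.1316]
wrist 0.03 [319.1888 241.8617]
wrist 0.045 [319.2965 254.7246]
180 0 0
185 308 331
200 308 331
210 308 331
220 308 331
230 308 330
```

View pics/d_sz2.png

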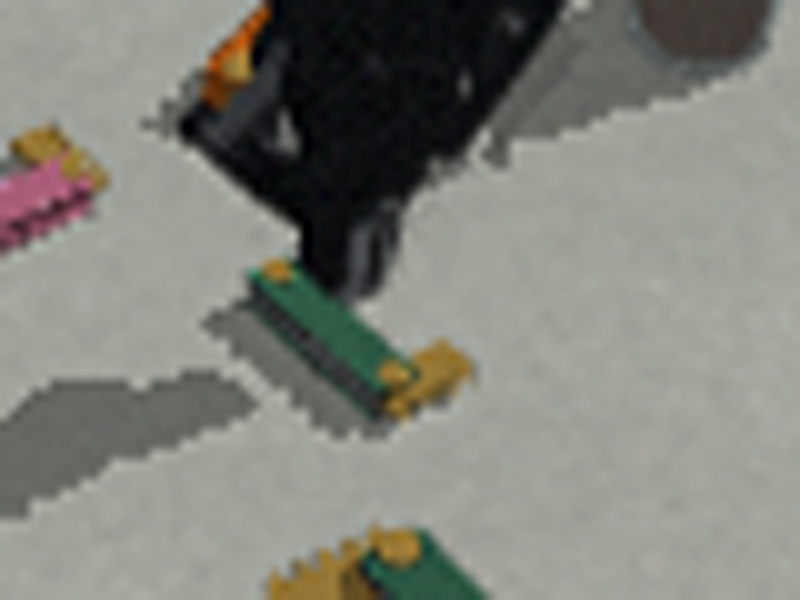

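View pics/d_wz.png

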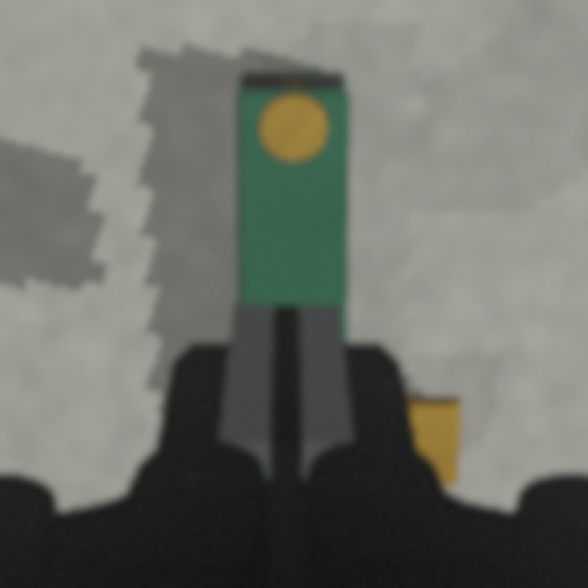

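View pics/d_tz.png

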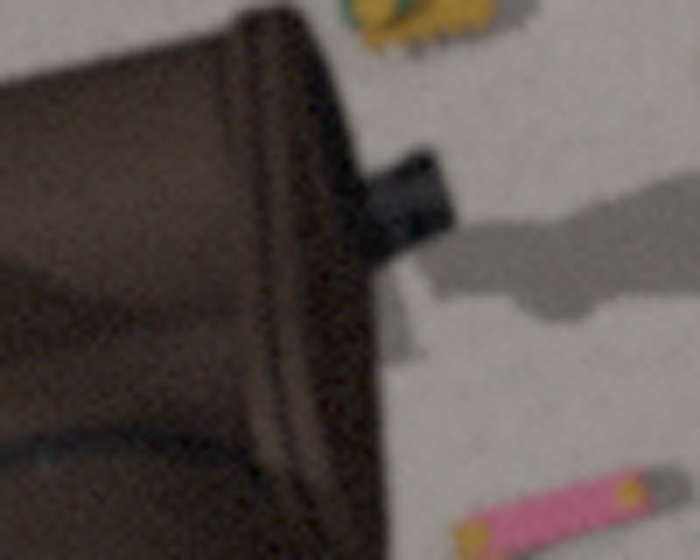

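Run:
```python
from h import *
np.set_printoptions(precision=4,suppress=True)
from scipy.optimize import least_squares
t=cam('top')
Z=lambda u,v:(130+u/2.5,120+v/2.5)
W=np.array([p2w(t,Z(*p),.014) for p in [(319,317),(376,300),(188,388),(250,342),(273,253)]])
st=readout.get_state();K,Rc,o=cam('wrist',st)
obs=np.array([(278,58),(175,51),(554,8),(413,54),(319.5,190)],float)
pred=np.array([w2p((K,Rc,o),w) for w in W]);print(pred-obs)
def f(p): return (np.array([w2p((K,R.from_rotvec(p[3:]).as_matrix()@Rc,o+p[:3]),w) for w in W])-obs).ravel()
s=least_squares(f,np.zeros(6));print(s.x,s.fun)
s=least_squares(lambda q:f(np.r_[q,0,0,0]),np.zeros(3));print(s.x,s.fun)
```

```text
[[ 3.8889 -7.8755]
 [-0.068  -6.5083]
 [-0.7453 -6.3435]
 [ 0.0404 -5.3293]
 [ 3.1572 -7.4264]]
[ 0.0074  0.0098 -0.0042 -0.0593  0.0683  0.0048] [ 1.4095 -1.4639 -0.3189  0.3943  0.2615 -0.2496 -1.5085  0.7527  0.176
  0.6245]
[-0.0035 -0.0004 -0.0021] [ 2.1751 -1.1931 -2.5534  0.1644 -0.5204  0.2755 -0.7424  1.3552  1.9009
 -0.7   ]
```

Shut fingers read 0.005, so the grasp missed. The pictures show the tips above the case, not beside it. I'll open again and check the fingertip height before going lower.

```bash
python3 -m crank '0 0 0 0 0 0;0 0 0 0 0 0;0 0 0 0 0 0' -0.3
python3 - <<'E'
from h import *
st=readout.get_state();print(st['eef_pos'],st['opening'],st['contact_force'])
im=optics.read_camera('wrist');cv2.imwrite('pics/e_w.png',cv2.resize(im[150:310,220:420,::-1],None,fx=4,fy=3.75,interpolation=cv2.INTER_CUBIC))
im=optics.read_camera('scene');cv2.imwrite('pics/e_s.png',cv2.resize(im[160:220,350:430,::-1],None,fx=10,fy=10,interpolation=cv2.INTER_CUBIC))
E
```

```text
time: 5.62
eef_pos: [0.5244, 0.2251, 0.0029]
tcp_rot: [0.58, 0.815, -0.0, 0.0]
contact_force: [-0.8, 0.5, -0.7]
opening: 0.349
[0.524428   0.22511621 0.00291246] 0.34874737781470805 [-0.7690255   0.51078663 -0.69467349]
```

View pics/e_w.png

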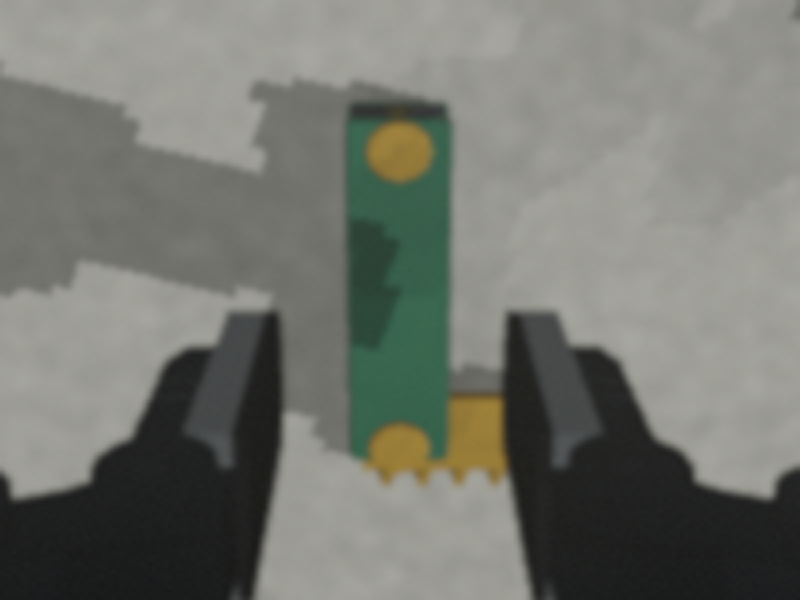

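View pics/e_s.png

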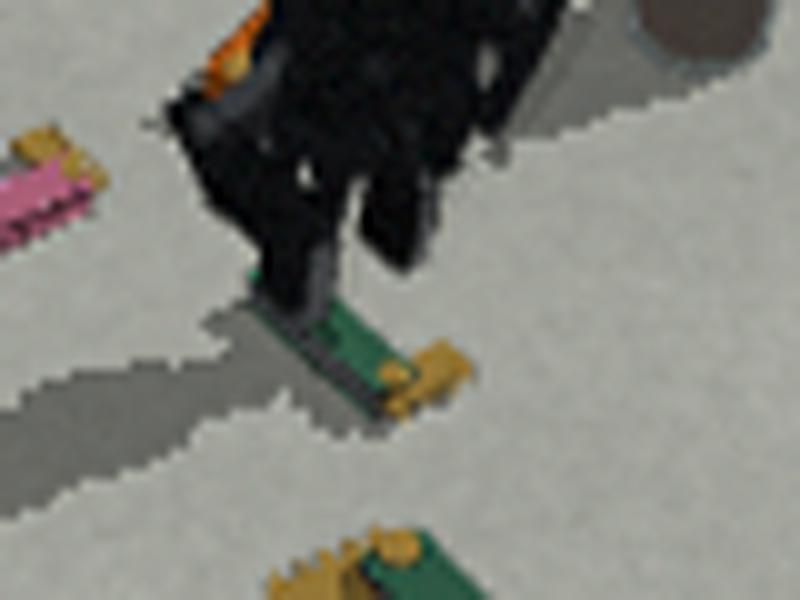

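The wrist and scene views agree that the real fingertips stand about 35 mm behind the reported TCP. I need to go about 30 mm lower, so I'll descend in small steps and watch the force.

```bash
python3 - <<'E'
from h import *
np.set_printoptions(precision=4,suppress=True)
st=readout.get_state();C=cam('wrist',st)
a=p2w(C,(319.5,181.5),.014);b=p2w(C,(319.8,271.8),.014);d=b-a;c=a+d*32/62
Rt=R.from_quat(st['tcp_rot']).as_matrix();print(a,b,np.linalg.norm(d),np.degrees(np.arctan2(d[1],d[0])),Rt.T@(c-st['eef_pos'])*1000,np.degrees(np.arctan2(Rt[1,0],Rt[0,0])))
E
python3 -m crank '0 0 10 0 0 0;0 0 8 0 0 0;0 0 0 0 0 0'; python3 -m crank '0 0 5 0 0 0;0 0 0 0 0 0'
python3 - <<'E'
from h import *
st=readout.get_state();print(st['eef_pos'],st['opening'],st['contact_force'])
im=optics.read_camera('wrist');cv2.imwrite('pics/f_w.png',cv2.resize(im[150:310,220:420,::-1],None,fx=4,fy=3.75,interpolation=cv2.INTER_CUBIC))
im=optics.read_camera('scene');cv2.imwrite('pics/f_s.png',cv2.resize(im[160:220,350:430,::-1],None,fx=10,fy=10,interpolation=cv2.INTER_CUBIC))
E
```

```text
[0.4955 0.2153 0.014 ] [0.5513 0.2349 0.014 ] 0.05907790964596645 19.38155732525883 [  0.2983  -0.0336 -11.0809] 109.09019881328102
time: 6.1
eef_pos: [0.5232, 0.2248, -0.0165]
tcp_rot: [0.58, 0.815, -0.001, -0.001]
contact_force: [0.1, 0.2, 0.9]
opening: 0.353
time: 6.35
eef_pos: [0.5241, 0.225, -0.0205]
tcp_rot: [0.58, 0.815, -0.0, -0.0]
contact_force: [0.7, 0.2, -0.4]
opening: 0.35
[ 0.5241438   0.22504723 -0.02048014] 0.3497884634119898 [ 0.66829013  0.17502166 -0.37181175]
```

View pics/f_w.png

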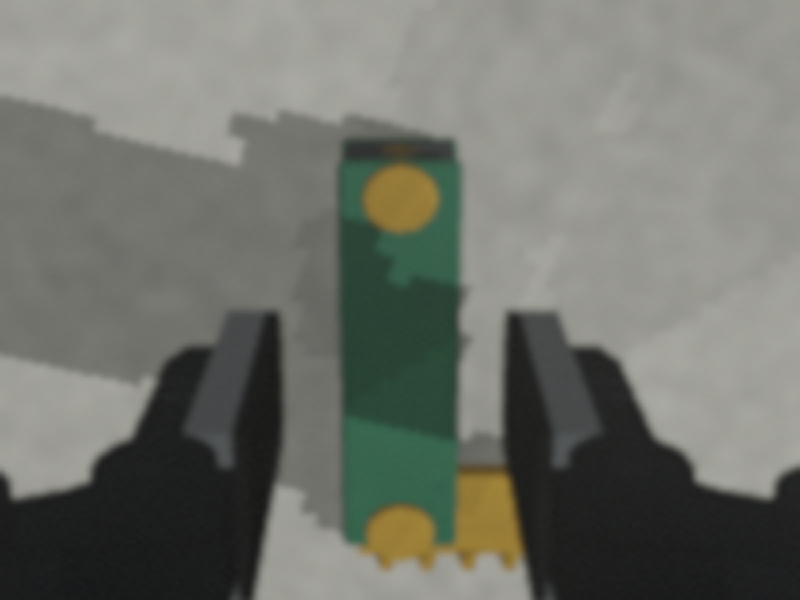

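View pics/f_s.png

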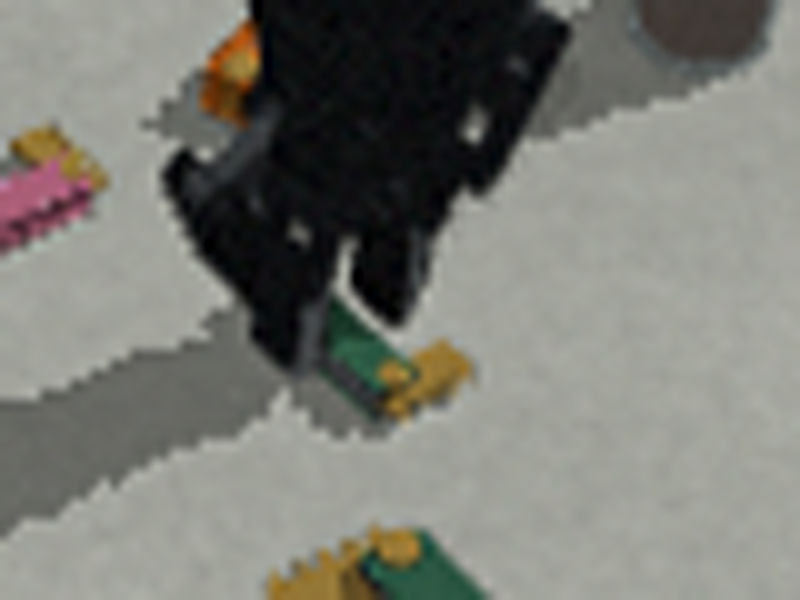

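```bash
python3 -m crank '0 0 5 0 0 0;0 0 0 0 0 0'; python3 -m crank '0 0 2 0 0 0;0 0 0 0 0 0'; python3 -m crank '0 0 1.5 0 0 0;0 0 0 0 0 0'
python3 - <<'E'
from h import *
st=readout.get_state();print(st['eef_pos'],st['opening'],st['contact_force'])
im=optics.read_camera('wrist');cv2.imwrite('pics/g_w.png',cv2.resize(im[150:310,220:420,::-1],None,fx=4,fy=3.75,interpolation=cv2.INTER_CUBIC))
im=optics.read_camera('scene');cv2.imwrite('pics/g_s.png',cv2.resize(im[160:220,350:430,::-1],None,fx=10,fy=10,interpolation=cv2.INTER_CUBIC))
E
```

```text
time: 6.7
eef_pos: [0.524, 0.225, -0.0255]
tcp_rot: [0.58, 0.815, -0.0, -0.0]
contact_force: [0.2, 0.4, -0.3]
opening: 0.347
time: 6.95
eef_pos: [0.5243, 0.2251, -0.0272]
tcp_rot: [0.58, 0.815, -0.0, -0.0]
contact_force: [0.6, -0.5, 0.2]
opening: 0.351
time: 7.2
eef_pos: [0.5243, 0.2251, -0.0287]
tcp_rot: [0.58, 0.815, -0.0, -0.0]
contact_force: [0.6, 0.2, 0.1]
opening: 0.351
[ 0.52433967  0.22508719 -0.02867256] 0.35086811854579447 [0.58972936 0.21669182 0.13157579]
```

View pics/g_w.png

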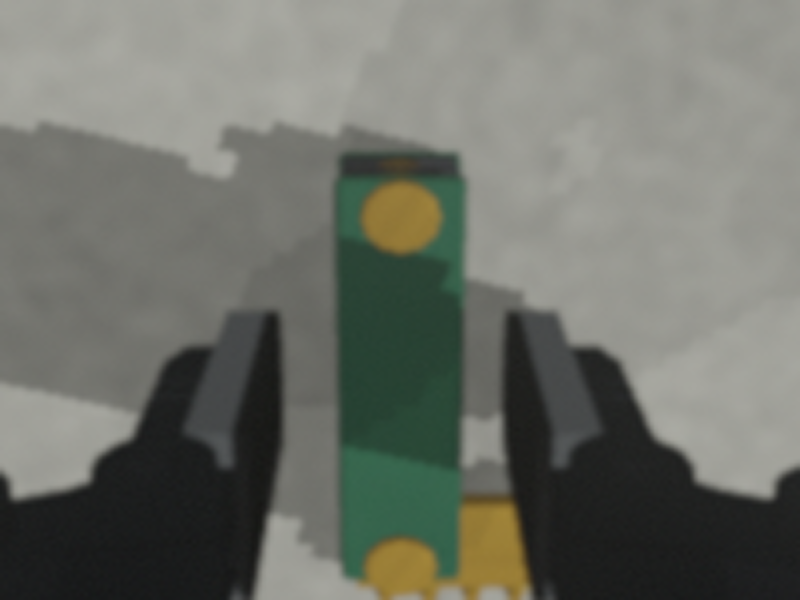

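View pics/g_s.png

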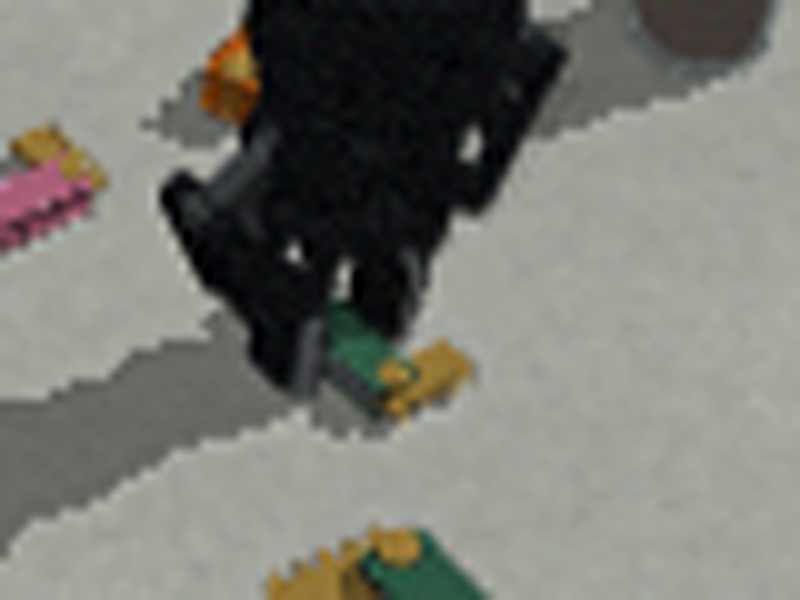

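```bash
python3 -m crank '0 0 2 0 0 0;0 0 0 0 0 0';python3 -m crank '0 0 1.5 0 0 0;0 0 0 0 0 0'; python3 -m crank '0 0 0 0 0 0;0 0 0 0 0 0;0 0 0 0 0 0' -1 40
python3 - <<'E'
from h import *
st=readout.get_state();print(st['eef_pos'],st['opening'],st['contact_force'])
im=optics.read_camera('wrist');cv2.imwrite('pics/h_w.png',cv2.resize(im[150:310,220:420,::-1],None,fx=4,fy=3.75,interpolation=cv2.INTER_CUBIC))
E
```

```text
time: 7.55
eef_pos: [0.5244, 0.2251, -0.0307]
tcp_rot: [0.58, 0.815, -0.0, -0.0]
contact_force: [-1.3, 0.7, -0.3]
opening: 0.35
time: 7.8
eef_pos: [0.5244, 0.2251, -0.0308]
tcp_rot: [0.58, 0.815, -0.0, -0.0]
contact_force: [-3.4, -1.1, 7.6]
opening: 0.351
time: 8.18
eef_pos: [0.5261, 0.2256, -0.03]
tcp_rot: [0.58, 0.815, 0.001, 0.001]
contact_force: [-0.6, 0.1, 7.2]
opening: 0.176
[ 0.52613407  0.22563431 -0.02995457] 0.17592272638807283 [-0.57867263  0.07561221  7.21240621]
```

View pics/h_w.png

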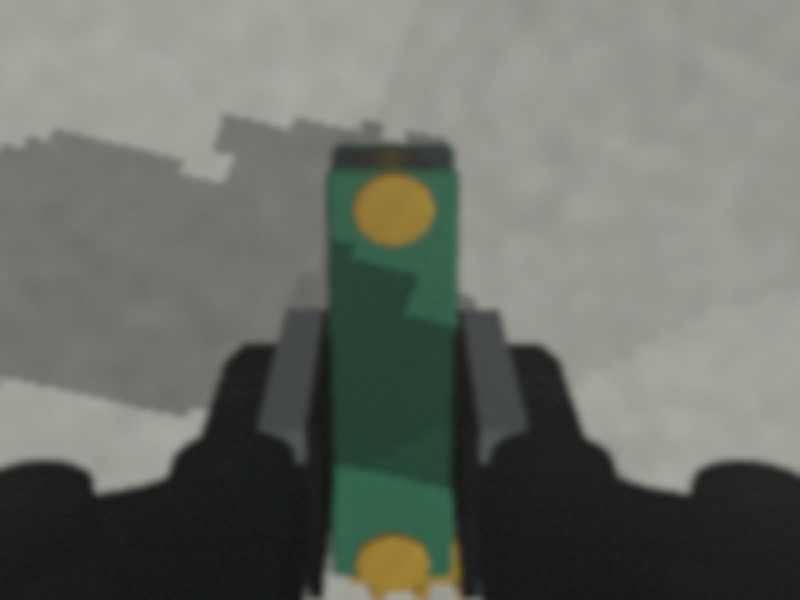

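The gripper now holds the case, with the opening at 0.176. The tips touch the bench at a reported TCP z of about −0.031. I'll regrip about 3 mm higher so the tips clear the rest later.

```bash
python3 -m crank '0 0 0 0 0 0;0 0 -4 0 0 0;0 0 0 0 0 0' -0.4; python3 -m crank '0 0 0 0 0 0;0 0 0 0 0 0;0 0 0 0 0 0' -1 50; python3 -m crank '0 0 -10 0 0 0;0 0 -20 0 0 0;0 0 -40 0 0 0;0 0 -40 0 0 0;0 0 0 0 0 0'
python3 - <<'E'
from h import *
st=readout.get_state();print(st['eef_pos'],st['tcp_rot'],st['opening'],st['contact_force'])
im=optics.read_camera('wrist');cv2.imwrite('pics/i_w.png',im[:,:,::-1])
E
```

```text
time: 8.6
eef_pos: [0.5242, 0.2251, -0.0281]
tcp_rot: [0.58, 0.815, -0.0, -0.0]
contact_force: [-0.7, 0.1, 0.3]
opening: 0.301
time: 8.98
eef_pos: [0.5243, 0.2251, -0.0282]
tcp_rot: [0.58, 0.815, -0.0, -0.0]
contact_force: [-0.3, 0.1, 1.1]
opening: 0.169
time: 9.6
eef_pos: [0.5281, 0.2261, 0.0879]
tcp_rot: [0.58, 0.815, 0.004, 0.004]
contact_force: [0.6, -0.3, -1.2]
opening: 0.172
[0.52806497 0.22605072 0.0878659 ] [0.57999729 0.81460083 0.00401394 0.00353741] 0.17197737504415572 [ 0.58770269 -0.33297701 -1.19332295]
```

View pics/i_w.png

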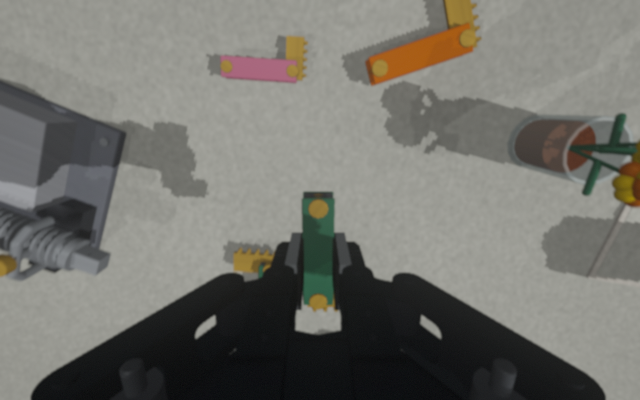

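Gauge lifted and held straight. Moving it over to the stand at a safe height, then I'll look again.

```bash
python3 -m crank '-54 -16 -10 0 0 0;-54 -16 -10 0 0 0;-54 -16 0 0 0 0;-54 -16 0 0 0 0;-54 -16 0 0 0 0'; python3 -m crank '0 0 0 0 0 0.129;0 0 0 0 0 0.129;0 0 0 0 0 0.128;0 0 0 0 0 0;0 0 0 0 0 0'
python3 - <<'E'
from h import *
np.set_printoptions(precision=4,suppress=True)
st=readout.get_state();Rt=R.from_quat(st['tcp_rot']).as_matrix();print(st['eef_pos'],Rt,st['opening'],st['contact_force'],np.degrees(np.arctan2(Rt[1,0],Rt[0,0])))
im=optics.read_camera('wrist');cv2.imwrite('pics/j_w.png',im[:,:,::-1])
im=optics.read_camera('top');cv2.imwrite('pics/j_t.png',cv2.resize(im[120:240,260:460,::-1],None,fx=4,fy=4,interpolation=cv2.INTER_CUBIC))
E
```

```text
time: 10.28
eef_pos: [0.5357, -0.0576, 0.1006]
tcp_rot: [0.58, 0.815, -0.0, -0.001]
contact_force: [1.0, -0.4, -0.6]
opening: 0.17
time: 10.9
eef_pos: [0.5365, -0.0559, 0.1011]
tcp_rot: [0.725, 0.689, -0.0, -0.001]
contact_force: [0.4, 0.1, -1.3]
opening: 0.171
[ 0.5365 -0.0559  0.1011] [[ 0.0509  0.9987 -0.0016]
 [ 0.9987 -0.0509  0.0005]
 [ 0.0004 -0.0016 -1.    ]] 0.17098591673677363 [ 0.4169  0.0767 -1.3497] 87.08417354843738
```

View pics/j_w.png

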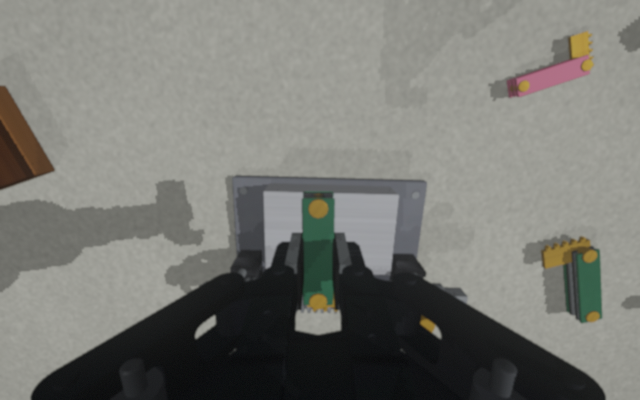

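View pics/j_t.png

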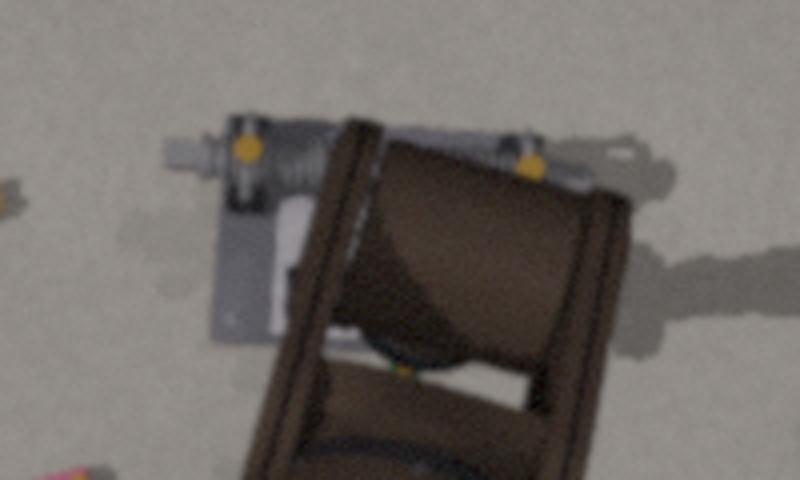

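Run:
```python
from h import *
np.set_printoptions(precision=4,suppress=True)
im=cv2.imread('pics/j_w.png'); g=cv2.GaussianBlur(cv2.cvtColor(im,cv2.COLOR_BGR2GRAY),(0,0),1).astype(float)
st=readout.get_state();C=cam('wrist',st);Rt=R.from_quat(st['tcp_rot']).as_matrix()
def vedge(us,v0,v1,s):
    out=[]
    for u in us:
        d=s*np.diff(g[v0:v1,u]);i=d.argmax();
        o=0
        if 0<i<len(d)-1: o=.5*(d[i-1]-d[i+1])/(d[i-1]-2*d[i]+d[i+1])
        out.append((u,v0+i+.5+o))
    return np.array(out)
def uedge(vs,u0,u1,s):
    out=[]
    for v in vs:
        d=s*np.diff(g[v,u0:u1]);i=d.argmax();o=0
        if 0<i<len(d)-1: o=.5*(d[i-1]-d[i+1])/(d[i-1]-2*d[i]+d[i+1])
        out.append((u0+i+.5+o,v))
    return np.array(out)
def tool(p,z): return (Rt.T@(p2w(C,p,z)-st['eef_pos']))*1000
def fit(P,z,ax):
    T=np.array([tool(p,z) for p in P]); a=T[:,ax];b=T[:,1-ax]
    for _ in range(3):
        c=np.polyfit(a,b,1);r=b-np.polyval(c,a);k=abs(r)<max(.4,1.5*np.median(abs(r)));a,b=a[k],b[k]
    return c,len(a),np.degrees(np.arctan(c[0]))
us=[*range(270,300,2),*range(338,394,2)]
print('rest rear', fit(vedge(us,184,202,1),.04,0))
print('base rear bottom/top', fit(vedge([*range(240,300,2),*range(340,420,2)],170,186,-1),.01,0))
print('rest L',fit(uedge(range(198,228,2),255,274,1),.04,1)); print('rest R',fit(uedge(range(198,228,2),388,408,-1),.04,1))
print('base L',fit(uedge(range(185,245,2),225,245,-1),.01,1)); print('base R',fit(uedge(range(188,250,2),412,435,1),.01,1))
print(Rt.T@np.array([0,0,1]))
cv2.imwrite('pics/j_z.png',cv2.resize(im[165:325,220:440],None,fx=3.6,fy=3.6,interpolation=cv2.INTER_CUBIC))
```

```text
rest rear (array([ 0.0261, -3.8336]), 43, np.float64(1.4957401265576873))
base rear bottom/top (array([  0.0263, -10.5888]), 70, np.float64(1.5079170780198452))
rest L (array([ -0.0317, -46.7687]), 15, np.float64(-1.8133701689665225))
rest R (array([-0.024 , 68.7427]), 15, np.float64(-1.3754298600789665))
base L (array([ -0.0449, -87.675 ]), 16, np.float64(-2.5703971384329978))
base R (array([ -0.0315, 103.2159]), 31, np.float64(-1.8065342850864148))
[ 0.0002 -0.0007 -1.    ]
```

View pics/j_z.png

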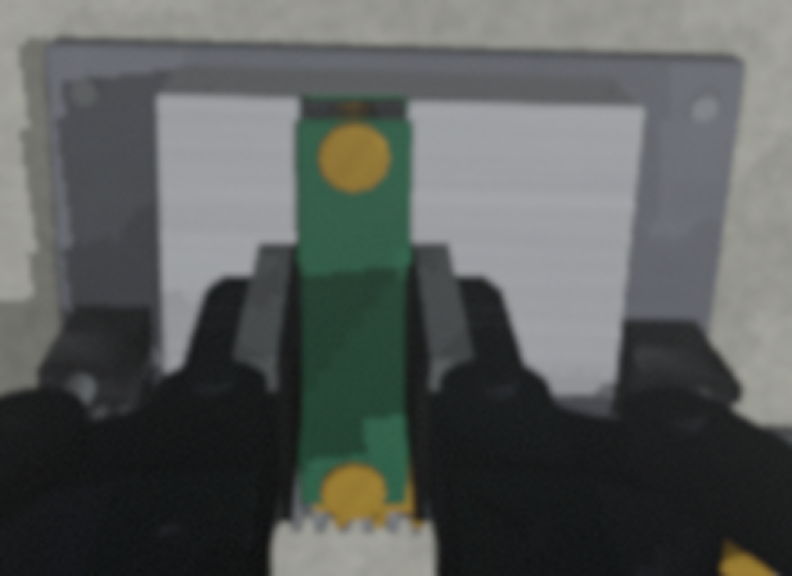

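Run:
```python
from h import *
T=optics.calibration('wrist')['tool_from_camera'];K=optics.calibration('wrist')['mtx']
def tl(u,v,z):
    d=T[:3,:3]@np.linalg.solve(K,[u,v,1]);o=T[:3,3];return (o+d*(z/1000-o[2])/d[2])*1000
for u,v,z in [(318,198.3,-42),(318,304.5,-42),(318,312,-36),(302.5,200,-42),(334,200,-42),(318,209,-42),(318,302,-42)]: print(tl(u,v,z))
for dz in (-46,-38): print(tl(318,198.3,dz),tl(318,304.5,dz))
```

```text
[  0.14109662 -29.47109548 -42.        ]
[  0.16394693  29.86829529 -42.        ]
[  0.16455763  39.35179858 -36.        ]
[ -7.26654707 -28.61856532 -42.        ]
[  7.78704863 -28.62694296 -42.        ]
[  0.14317202 -24.08153424 -42.        ]
[  0.16334536  28.3061019  -42.        ]
[  0.14266034 -30.6753448  -46.        ] [  0.16481258  26.85124151 -46.        ]
[  0.13953289 -28.26684616 -38.        ] [  0.16308127  32.88534908 -38.        ]
```

```bash
python3 -m crank '8 0 0 0 0 0.024;0 28 0 0 0 0;0 0 30 0 0 0;0 0 30 0 0 0;0 0 15 0 0 0'; python3 -m crank '0 0 5 0 0 0;0 0 0 0 0 0;0 0 0 0 0 0'
python3 - <<'E'
from h import *
np.set_printoptions(precision=4,suppress=True)
st=readout.get_state();Rt=R.from_quat(st['tcp_rot']).as_matrix();print(st['eef_pos'],Rt,st['opening'],st['contact_force'],np.degrees(np.arctan2(Rt[1,0],Rt[0,0])))
im=optics.read_camera('wrist');cv2.imwrite('pics/k_w.png',im[:,:,::-1])
im=optics.read_camera('scene');cv2.imwrite('pics/k_s.png',cv2.resize(im[170:270,230:370,::-1],None,fx=5.7,fy=5.7,interpolation=cv2.INTER_CUBIC))
E
```

```text
time: 11.62
eef_pos: [0.5642, -0.0499, 0.025]
tcp_rot: [0.733, 0.68, -0.001, -0.001]
contact_force: [0.3, -0.1, -1.7]
opening: 0.171
time: 12.0
eef_pos: [0.5665, -0.0506, 0.0233]
tcp_rot: [0.734, 0.679, 0.001, 0.001]
contact_force: [0.3, 0.5, -1.8]
opening: 0.168
[ 0.5665 -0.0506  0.0233] [[ 0.0767  0.9971  0.0024]
 [ 0.9971 -0.0767 -0.0007]
 [-0.0005  0.0024 -1.    ]] 0.16829033137368576 [ 0.3291  0.5297 -1.7575] 85.60279783633233
```

View pics/k_w.png

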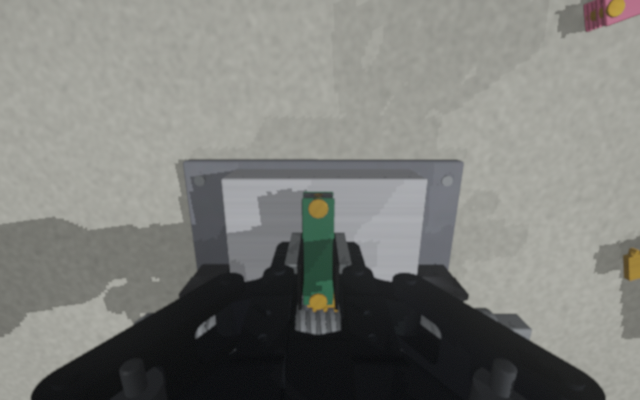

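View pics/k_s.png

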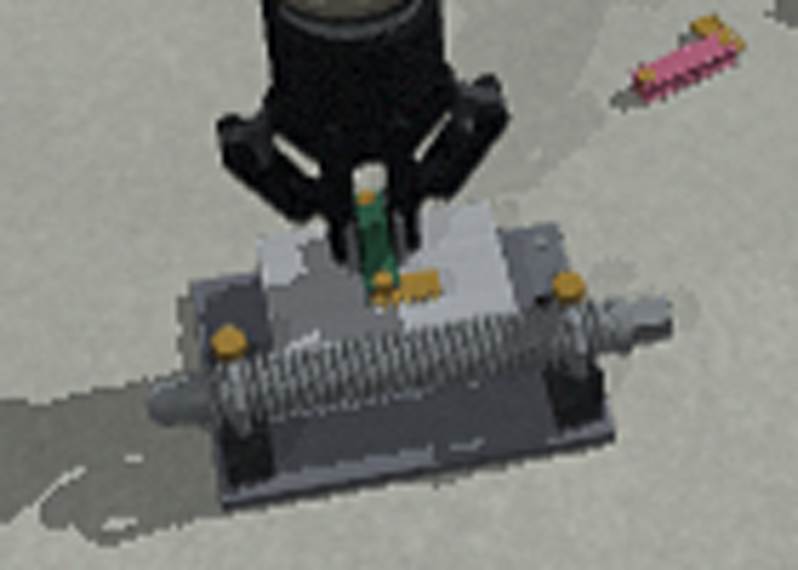

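```bash
cat >> h.py <<'E'
def vedge(g,us,v0,v1,s):
    out=[]
    for u in us:
        d=s*np.diff(g[v0:v1,u]);i=d.argmax();o=0
        if 0<i<len(d)-1: o=.5*(d[i-1]-d[i+1])/(d[i-1]-2*d[i]+d[i+1])
        out.append((u,v0+i+.5+o))
    return np.array(out)
def fitl(P,z,st,ax=0):
    C=cam('wrist',st);Rt=R.from_quat(st['tcp_rot']).as_matrix()
    T=np.array([(Rt.T@(p2w(C,p,z)-st['eef_pos']))*1000 for p in P]); a=T[:,ax];b=T[:,1-ax]
    for _ in range(3):
        c=np.polyfit(a,b,1);r=b-np.polyval(c,a);k=abs(r)<max(.4,1.5*np.median(abs(r)));a,b=a[k],b[k]
    return c,len(a),np.degrees(np.arctan(c[0]))
E
cat > edge.py <<'E'
from h import *
import sys
f,r0,r1,b0,b1=sys.argv[1],*map(int,sys.argv[2:6])
im=cv2.imread(f); g=cv2.GaussianBlur(cv2.cvtColor(im,cv2.COLOR_BGR2GRAY),(0,0),1).astype(float)
st=readout.get_state()
print('rest',fitl(vedge(g,[*range(228,300,2),*range(338,424,2)],r0,r1,1),.04,st))
print('base',fitl(vedge(g,[*range(192,455,2)],b0,b1,-1),.01,st))
E
python3 edge.py pics/k_w.png 172 188 152 168
python3 -m crank '0 0 4 0 0 0;0 0 0 0 0 0';python3 -m crank '0 0 2 0 0 0;0 0 0 0 0 0';python3 -m crank '0 0 2 0 0 0;0 0 0 0 0 0'
```

```text
rest (array([-1.68068598e-04, -3.34532445e+01]), 79, np.float64(-0.009629621257614724))
base (array([ 1.53902845e-03, -3.98570599e+01]), 132, np.float64(0.08817976516979142))
time: 12.35
eef_pos: [0.5651, -0.0503, 0.0176]
tcp_rot: [0.734, 0.679, -0.0, -0.0]
contact_force: [0.1, -0.2, -1.9]
opening: 0.171
time: 12.6
eef_pos: [0.5653, -0.0503, 0.0156]
tcp_rot: [0.734, 0.679, -0.0, -0.0]
contact_force: [0.1, -0.2, -0.3]
opening: 0.167
time: 12.85
eef_pos: [0.5653, -0.0503, 0.0137]
tcp_rot: [0.734, 0.679, -0.0, -0.0]
contact_force: [0.6, -0.5, -0.7]
opening: 0.167
```

```bash
python3 -m crank '0 0 1 0 0 0;0 0 0 0 0 0;0 0 0 0 0 0';python3 -m crank '0 0 1 0 0 0;0 0 0 0 0 0;0 0 0 0 0 0'
```

```text
time: 13.22
eef_pos: [0.5655, -0.0504, 0.0129]
tcp_rot: [0.734, 0.679, -0.0, 0.0]
contact_force: [0.2, -0.5, -1.4]
opening: 0.171
time: 13.6
eef_pos: [0.5655, -0.0504, 0.0119]
tcp_rot: [0.734, 0.679, -0.0, -0.0]
contact_force: [-0.3, -0.9, -1.1]
opening: 0.167
```

```bash
python3 -m crank '0 0 0.5 0 0 0;0 0 0 0 0 0;0 0 0 0 0 0';python3 -m crank '0 0 0.5 0 0 0;0 0 0 0 0 0;0 0 0 0 0 0';python3 -m crank '0 0 0.5 0 0 0;0 0 0 0 0 0;0 0 0 0 0 0'
```

```text
time: 13.98
eef_pos: [0.5655, -0.0504, 0.0118]
tcp_rot: [0.734, 0.679, -0.0, 0.0]
contact_force: [-1.3, 0.0, 2.4]
opening: 0.171
time: 14.35
eef_pos: [0.5655, -0.0504, 0.0118]
tcp_rot: [0.734, 0.679, -0.0, -0.0]
contact_force: [-3.5, -0.1, 6.4]
opening: 0.169
time: 14.72
eef_pos: [0.5655, -0.0503, 0.0118]
tcp_rot: [0.734, 0.68, -0.0, -0.0]
contact_force: [-4.2, 0.9, 7.7]
opening: 0.175
```

```bash
python3 -m crank '0 0 -1.1 0 0 0;0 0 0 0 0 0;0 0 0 0 0 0';python3 -m crank '0 3 0 0 0 0;0 0 0 0 0 0;0 0 0 0 0 0'
```

```text
time: 15.1
eef_pos: [0.5655, -0.0504, 0.0118]
tcp_rot: [0.734, 0.679, -0.0, -0.0]
contact_force: [-1.7, 1.2, 4.6]
opening: 0.171
time: 15.48
eef_pos: [0.5681, -0.0506, 0.0118]
tcp_rot: [0.734, 0.68, -0.001, -0.0]
contact_force: [-4.0, 1.1, 6.0]
opening: 0.167
```

```bash
python3 -m crank '0 0 -0.7 0 0 0;0 0 0 0 0 0;0 0 0 0 0 0';python3 -m crank '0 2 0 0 0 0;0 0 0 0 0 0;0 0 0 0 0 0'
```

```text
time: 15.85
eef_pos: [0.5684, -0.0506, 0.0118]
tcp_rot: [0.734, 0.679, 0.0, 0.0]
contact_force: [-0.3, -0.6, -0.8]
opening: 0.172
time: 16.23
eef_pos: [0.5705, -0.0507, 0.0121]
tcp_rot: [0.734, 0.679, 0.0, -0.0]
contact_force: [0.2, -0.2, -0.9]
opening: 0.167
```

```bash
python3 -m crank '0 1.5 0.2 0 0 0;0 0 0 0 0 0;0 0 0 0 0 0';python3 -m crank '0 1 0 0 0 0;0 0 0 0 0 0;0 0 0 0 0 0';python3 -m crank '0 0.5 0 0 0 0;0 0 0 0 0 0;0 0 0 0 0 0'; python3 -m crank '0 0.5 0 0 0 0;0 0 0 0 0 0;0 0 0 0 0 0'
```

```text
time: 16.6
eef_pos: [0.572, -0.0509, 0.012]
tcp_rot: [0.734, 0.679, 0.0, 0.0]
contact_force: [-0.1, 1.3, -1.1]
opening: 0.168
time: 16.98
eef_pos: [0.5729, -0.0509, 0.012]
tcp_rot: [0.734, 0.679, -0.0, -0.0]
contact_force: [-0.8, 0.2, -1.3]
opening: 0.168
time: 17.35
eef_pos: [0.5735, -0.051, 0.012]
tcp_rot: [0.734, 0.679, -0.0, 0.0]
contact_force: [-0.0, -0.2, -1.4]
opening: 0.168
time: 17.73
eef_pos: [0.574, -0.051, 0.012]
tcp_rot: [0.734, 0.679, -0.0, 0.0]
contact_force: [0.3, -0.4, -0.8]
opening: 0.169
```

Run:
```python
from h import *
im=optics.read_camera('wrist');cv2.imwrite('pics/l_w.png',cv2.resize(im[270:340,260:380,::-1],None,fx=6.6,fy=6.6,interpolation=cv2.INTER_CUBIC))
```

```text
(no output)
```

View pics/l_w.png

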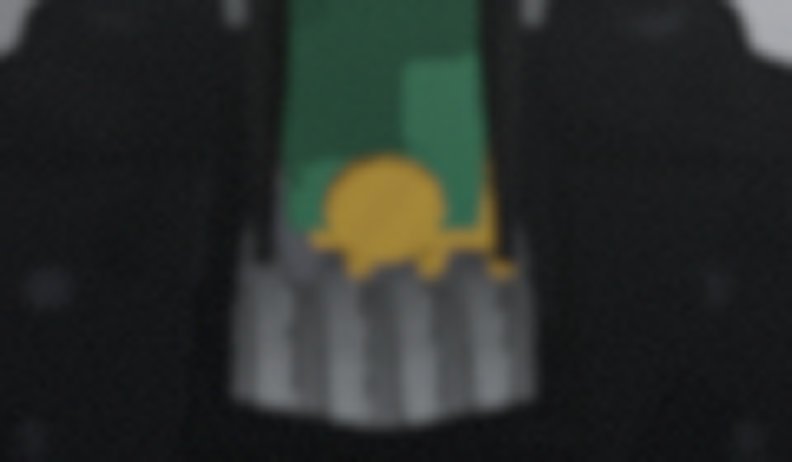

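```bash
for i in 1; do :; done; python3 -m crank '0 0.5 0 0 0 0;0 0 0 0 0 0;0 0 0 0 0 0';python3 -m crank '0 0.5 0 0 0 0;0 0 0 0 0 0;0 0 0 0 0 0'; python3 -m crank '0 0.5 0 0 0 0;0 0 0 0 0 0;0 0 0 0 0 0'
```

```text
time: 18.15
eef_pos: [0.5745, -0.051, 0.012]
tcp_rot: [0.734, 0.679, 0.0, -0.0]
contact_force: [-1.1, -0.1, -0.5]
opening: 0.169
time: 18.52
eef_pos: [0.5749, -0.0511, 0.012]
tcp_rot: [0.734, 0.679, -0.0, -0.0]
contact_force: [0.3, 0.2, -1.2]
opening: 0.169
time: 18.9
eef_pos: [0.5755, -0.0511, 0.012]
tcp_rot: [0.734, 0.679, -0.0, -0.0]
contact_force: [-0.6, -0.8, -2.5]
opening: 0.172
```

```bash
python3 -m crank '0 0.5 0 0 0 0;0 0 0 0 0 0;0 0 0 0 0 0';python3 -m crank '0 0.5 0 0 0 0;0 0 0 0 0 0;0 0 0 0 0 0'
```

```text
time: 19.27
eef_pos: [0.5758, -0.0511, 0.012]
tcp_rot: [0.734, 0.679, -0.0, -0.0]
contact_force: [0.2, 1.3, -1.6]
opening: 0.171
time: 19.65
eef_pos: [0.5762, -0.0511, 0.0119]
tcp_rot: [0.734, 0.679, -0.0, -0.0]
contact_force: [-0.3, 1.3, -1.6]
opening: 0.17
```

Run:
```python
from h import *
im=optics.read_camera('wrist');cv2.imwrite('pics/m_w.png',cv2.resize(im[270:340,260:380,::-1],None,fx=6.6,fy=6.6,interpolation=cv2.INTER_CUBIC))
print(readout.get_state()['contact_force'])
```

```text
[-0.83142068  0.62436696 -1.88267253]
```

View pics/m_w.png

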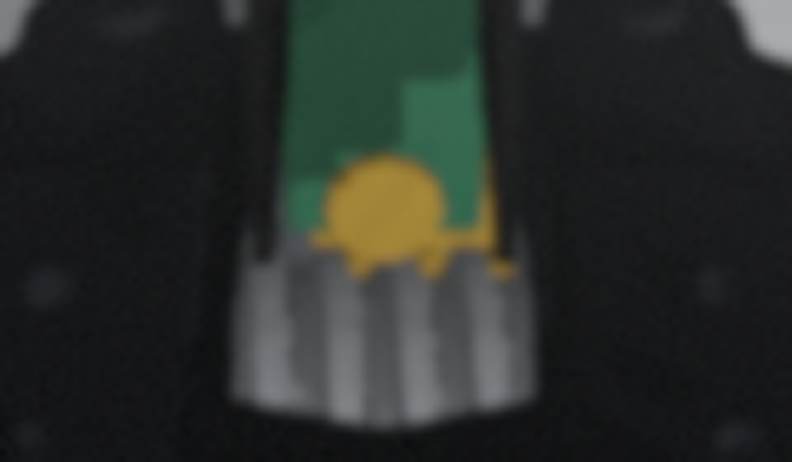

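```bash
python3 -m crank '0.3 0.3 0 0 0 0;0 0 0 0 0 0;0 0 0 0 0 0';python3 -m crank '0.2 0.3 0 0 0 0;0 0 0 0 0 0;0 0 0 0 0 0';python3 -m crank '0.2 0.3 0 0 0 0;0 0 0 0 0 0;0 0 0 0 0 0'
```

```text
time: 20.08
eef_pos: [0.5768, -0.0509, 0.012]
tcp_rot: [0.734, 0.679, 0.0, -0.0]
contact_force: [-0.1, 1.0, -2.0]
opening: 0.166
time: 20.45
eef_pos: [0.5772, -0.0508, 0.0121]
tcp_rot: [0.734, 0.679, 0.0, 0.0]
contact_force: [-0.4, 0.4, -1.2]
opening: 0.174
time: 20.82
eef_pos: [0.5776, -0.0507, 0.0122]
tcp_rot: [0.734, 0.679, 0.0, 0.0]
contact_force: [-0.3, -0.9, -1.5]
opening: 0.17
```

```bash
python3 -m crank '0 0.5 0.2 0 0 0;0 0 0 0 0 0;0 0 0 0 0 0';python3 -m crank '0 0.5 0 0 0 0;0 0 0 0 0 0;0 0 0 0 0 0';python3 -m crank '0 0.5 0 0 0 0;0 0 0 0 0 0;0 0 0 0 0 0'
python3 - <<'E'
from h import *
im=optics.read_camera('wrist');cv2.imwrite('pics/n_w.png',cv2.resize(im[270:340,260:380,::-1],None,fx=6.6,fy=6.6,interpolation=cv2.INTER_CUBIC))
print(readout.get_state()['contact_force'])
E
```

```text
time: 21.2
eef_pos: [0.578, -0.0506, 0.0119]
tcp_rot: [0.734, 0.679, 0.0, 0.0]
contact_force: [0.3, -0.0, -0.5]
opening: 0.171
time: 21.58
eef_pos: [0.5783, -0.0506, 0.0118]
tcp_rot: [0.734, 0.679, -0.0, -0.0]
contact_force: [-0.4, 0.1, -0.0]
opening: 0.17
time: 21.95
eef_pos: [0.5787, -0.0506, 0.0118]
tcp_rot: [0.734, 0.679, -0.0, -0.0]
contact_force: [-1.7, 0.4, 0.6]
opening: 0.171
[-1.90261759 -0.59045503  0.83234544]
```

View pics/n_w.png

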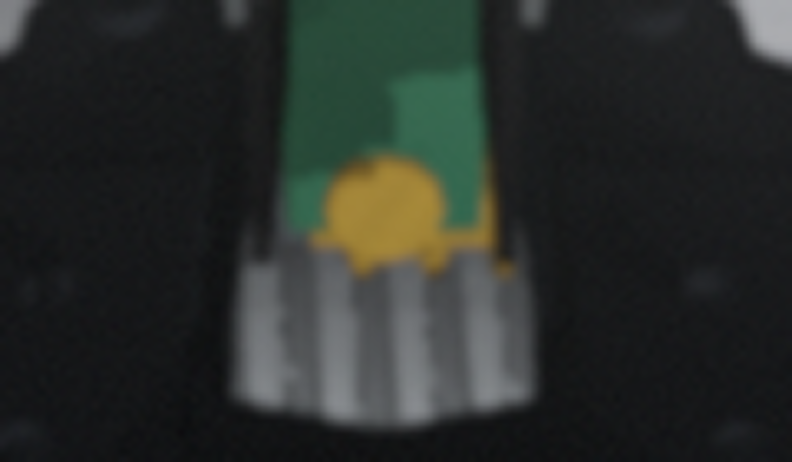

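```bash
python3 -m crank '0 0.4 0 0 0 0;0 0 0 0 0 0;0 0 0 0 0 0';python3 -m crank '0 0.4 0 0 0 0;0 0 0 0 0 0;0 0 0 0 0 0'
```

```text
time: 22.38
eef_pos: [0.5787, -0.0506, 0.0118]
tcp_rot: [0.734, 0.679, -0.0, -0.001]
contact_force: [-5.6, 1.2, 2.2]
opening: 0.171
time: 22.75
eef_pos: [0.5787, -0.0506, 0.0118]
tcp_rot: [0.734, 0.68, -0.001, -0.001]
contact_force: [-6.8, 1.3, 3.7]
opening: 0.17
```

```bash
python3 -m crank '0 -0.6 0 0 0 0;0 0 0 0 0 0;0 0 0 0 0 0';python3 -m crank '0.8 0 0 0 0 0;0 0 0 0 0 0;0 0 0 0 0 0';python3 -m crank '-1.6 0 0 0 0 0;0 0 0 0 0 0;0 0 0 0 0 0'
```

```text
time: 23.12
eef_pos: [0.5787, -0.0506, 0.0118]
tcp_rot: [0.734, 0.679, -0.0, -0.0]
contact_force: [-4.8, 1.0, 3.2]
opening: 0.168
time: 23.5
eef_pos: [0.5788, -0.0506, 0.0118]
tcp_rot: [0.734, 0.68, -0.001, 0.0]
contact_force: [-4.6, -0.7, 3.0]
opening: 0.174
time: 23.88
eef_pos: [0.5787, -0.0506, 0.0118]
tcp_rot: [0.734, 0.679, 0.0, -0.001]
contact_force: [-4.3, 3.6, 2.8]
opening: 0.171
```

```bash
python3 -m crank '0.8 -0.4 -0.3 0 0 0;0 0 0 0 0 0;0 0 0 0 0 0';python3 -m crank '1.2 0 0 0 0 0;0 0 0 0 0 0;0 0 0 0 0 0';python3 -m crank '-2.4 0 0 0 0 0;0 0 0 0 0 0;0 0 0 0 0 0'
```

```text
time: 24.25
eef_pos: [0.5787, -0.0506, 0.0118]
tcp_rot: [0.734, 0.679, 0.0, 0.0]
contact_force: [-2.1, 2.6, -1.7]
opening: 0.166
time: 24.62
eef_pos: [0.5788, -0.0498, 0.0121]
tcp_rot: [0.734, 0.679, -0.0, 0.0]
contact_force: [-1.9, -2.0, -1.4]
opening: 0.173
time: 25.0
eef_pos: [0.5788, -0.0508, 0.0122]
tcp_rot: [0.734, 0.679, 0.001, -0.0]
contact_force: [0.1, 5.3, -1.8]
opening: 0.17
```

The thread blocks the gauge sideways and it has about 3 mm of insertion, so the teeth are in the grooves. I'll centre it in its play, lay it flat and apply the steady push.

```bash
python3 -m crank '1.6 0 0.3 0 0 0;0 0 0 0 0 0;0 0 0 0 0 0';python3 -m crank '0 0.3 0 0 0 0;0 0 0 0 0 0;0 0 0 0 0 0'
```

```text
time: 25.38
eef_pos: [0.5788, -0.0506, 0.012]
tcp_rot: [0.734, 0.679, -0.0, 0.0]
contact_force: [-2.0, 0.9, 0.1]
opening: 0.171
time: 25.75
eef_pos: [0.5788, -0.0505, 0.0119]
tcp_rot: [0.734, 0.679, -0.0, -0.0]
contact_force: [-4.6, -0.1, 1.7]
opening: 0.167
```

```bash
python3 -m crank '0 0.15 0 0 0 0;0 0 0 0 0 0;0 0 0 0 0 0'
python3 - <<'E'
from h import *
im=optics.read_camera('wrist');cv2.imwrite('pics/o_w.png',cv2.resize(im[270:340,260:380,::-1],None,fx=6.6,fy=6.6,interpolation=cv2.INTER_CUBIC))
im2=optics.read_camera('scene');cv2.imwrite('pics/o_s.png',cv2.resize(im2[185:255,255:345,::-1],None,fx=8,fy=8,interpolation=cv2.INTER_CUBIC))
for n in range(1): print(readout.get_state()['contact_force'])
E
```

```text
time: 26.12
eef_pos: [0.5788, -0.0505, 0.0119]
tcp_rot: [0.734, 0.68, -0.001, -0.0]
contact_force: [-4.5, 0.6, 2.0]
opening: 0.167
[-6.09866053 -1.1916284   1.88940713]
```

View pics/o_s.png

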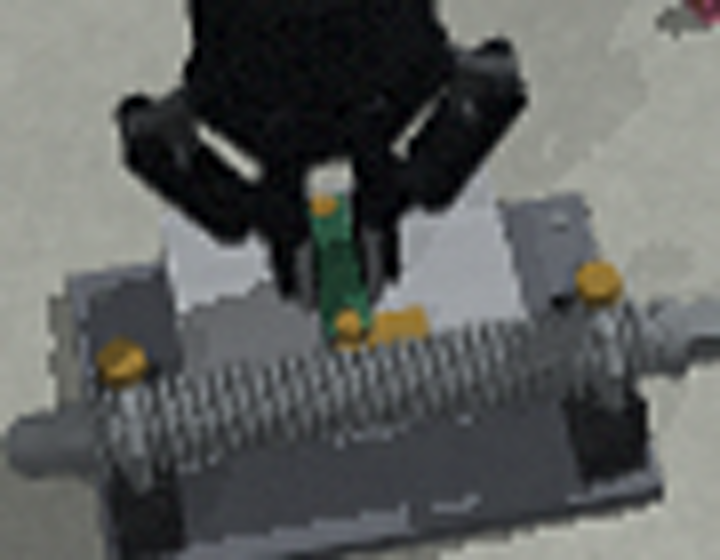

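View pics/o_w.png

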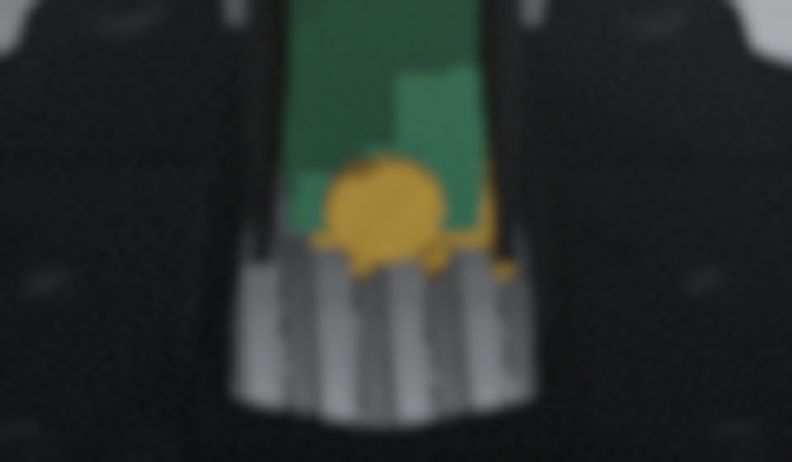

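Scene: the leaf at (345..428,325) is flush with the thread and no teeth show. Wrist: the visible teeth (362, 435, 503) sit in the grooves. Now the steady hold at about 6 N.

```bash
python3 -m crank '0 0.1 0 0 0 0;0 0 0 0 0 0;0 0 0 0 0 0'; python3 -m crank '0 0 0 0 0 0;0 0 0 0 0 0;0 0 0 0 0 0';python3 -m crank '0 0 0 0 0 0;0 0 0 0 0 0;0 0 0 0 0 0'; python3 -m crank '0 0 0 0 0 0;0 0 0 0 0 0;0 0 0 0 0 0;0 0 0 0 0 0';python3 -m crank '0 0 0 0 0 0;0 0 0 0 0 0;0 0 0 0 0 0;0 0 0 0 0 0'
```

```text
time: 26.6
eef_pos: [0.5788, -0.0505, 0.0119]
tcp_rot: [0.734, 0.68, -0.001, -0.0]
contact_force: [-5.8, -0.7, 1.4]
opening: 0.173
time: 26.98
eef_pos: [0.5788, -0.0505, 0.0119]
tcp_rot: [0.734, 0.68, -0.001, -0.0]
contact_force: [-6.1, 0.3, 3.3]
opening: 0.169
time: 27.35
eef_pos: [0.5788, -0.0505, 0.0119]
tcp_rot: [0.734, 0.68, -0.001, -0.0]
contact_force: [-5.0, -1.0, 2.3]
opening: 0.17
time: 27.85
eef_pos: [0.5788, -0.0505, 0.0119]
tcp_rot: [0.734, 0.679, -0.001, -0.0]
contact_force: [-4.8, -0.4, 2.0]
opening: 0.168
time: 28.35
eef_pos: [0.5788, -0.0505, 0.0119]
tcp_rot: [0.734, 0.68, -0.001, -0.0]
contact_force: [-6.5, -1.1, 2.1]
opening: 0.169
```

```bash
python3 -m crank '0 0.1 0 0 0 0;0 0 0 0 0 0;0 0 0 0 0 0;0 0 0 0 0 0;0 0 0 0 0 0'; python3 -m crank '0 0 0 0 0 0;0 0 0 0 0 0;0 0 0 0 0 0;0 0 0 0 0 0;0 0 0 0 0 0';python3 -m crank '0 0 0 0 0 0;0 0 0 0 0 0;0 0 0 0 0 0'; python3 -m crank '0 -0.8 -0.2 0 0 0;0 0 0 0 0 0;0 0 0 0 0 0'
```

```text
time: 28.98
eef_pos: [0.5788, -0.0505, 0.0119]
tcp_rot: [0.734, 0.68, -0.001, -0.0]
contact_force: [-6.8, -0.5, 2.4]
opening: 0.169
time: 29.6
eef_pos: [0.5788, -0.0505, 0.0119]
tcp_rot: [0.734, 0.68, -0.001, -0.0]
contact_force: [-5.4, 0.1, 3.2]
opening: 0.169
time: 29.98
eef_pos: [0.5788, -0.0505, 0.0119]
tcp_rot: [0.734, 0.68, -0.001, -0.0]
contact_force: [-6.0, -0.4, 2.9]
opening: 0.173
time: 30.35
eef_pos: [0.5788, -0.0505, 0.012]
tcp_rot: [0.734, 0.679, 0.0, 0.0]
contact_force: [-2.8, -0.8, -0.9]
opening: 0.168
```

```bash
python3 -m crank '0 -0.3 0.1 0 0 0;0 0 0 0 0 0;0 0 0 0 0 0'; python3 -m crank '0 0 0 0 0 0;0 0 0 0 0 0;0 0 0 0 0 0' -0.45
python3 - <<'E'
from h import *
im=optics.read_camera('wrist');cv2.imwrite('pics/p_w.png',cv2.resize(im[170:350,220:420,::-1],None,fx=3.3,fy=3.3,interpolation=cv2.INTER_CUBIC))
E
```

```text
time: 30.72
eef_pos: [0.5788, -0.0502, 0.0121]
tcp_rot: [0.734, 0.679, 0.0, 0.0]
contact_force: [-0.3, 0.3, -0.4]
opening: 0.169
time: 31.1
eef_pos: [0.5787, -0.0502, 0.0123]
tcp_rot: [0.734, 0.679, 0.0, 0.0]
contact_force: [-0.1, 0.1, -0.9]
opening: 0.274
```

View pics/p_w.png

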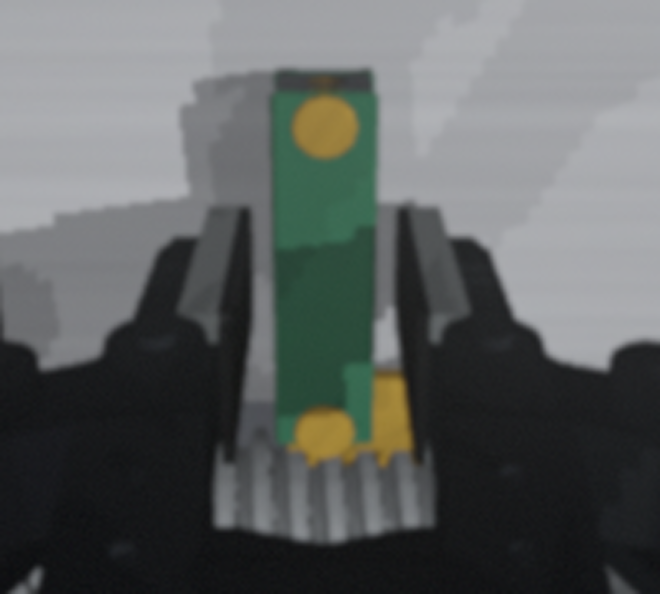

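Both pads are clear of the case. Withdrawing straight up to inspect.

```bash
python3 -m crank '0 0 -5 0 0 0;0 0 -15 0 0 0;0 0 -30 0 0 0;0 0 -50 0 0 0;0 0 -50 0 0 0'; python3 -m crank '0 -50 0 0 0 0;0 -50 0 0 0 0;0 0 0 0 0 0;0 0 0 0 0 0'
python3 - <<'E'
from h import *
st=readout.get_state();print(st['contact_force'])
im=optics.read_camera('wrist');cv2.imwrite('pics/q_w.png',im[:,:,::-1])
im=optics.read_camera('scene');cv2.imwrite('pics/q_s.png',cv2.resize(im[185:255,255:345,::-1],None,fx=8,fy=8,interpolation=cv2.INTER_CUBIC))
im=optics.read_camera('top');cv2.imwrite('pics/q_t.png',im[:,:,::-1])
E
```

```text
time: 31.78
eef_pos: [0.5782, -0.0502, 0.1645]
tcp_rot: [0.734, 0.679, 0.0, 0.0]
contact_force: [0.8, -0.2, 0.3]
opening: 0.273
time: 32.28
eef_pos: [0.4796, -0.0429, 0.1635]
tcp_rot: [0.734, 0.679, 0.001, 0.001]
contact_force: [0.3, -0.2, 0.4]
opening: 0.276
[ 0.31944723 -0.23023916  0.44973687]
```

View pics/q_w.png

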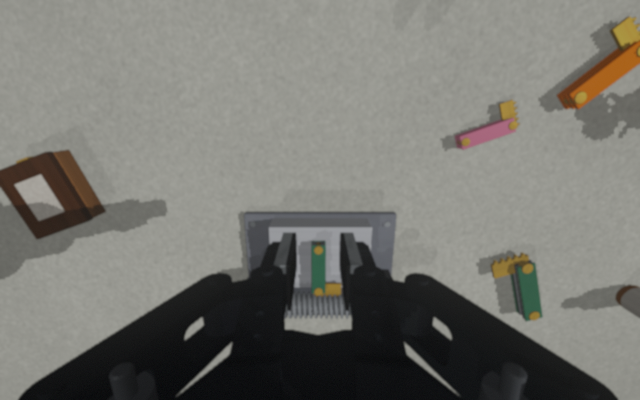

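View pics/q_s.png

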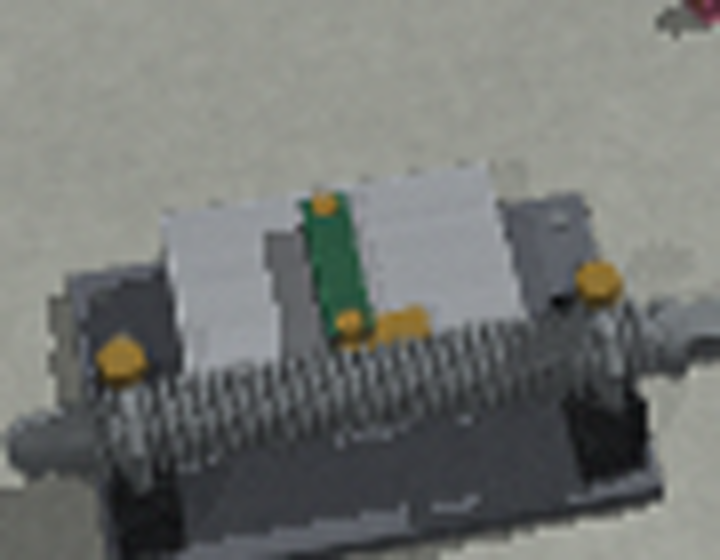

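View pics/q_t.png

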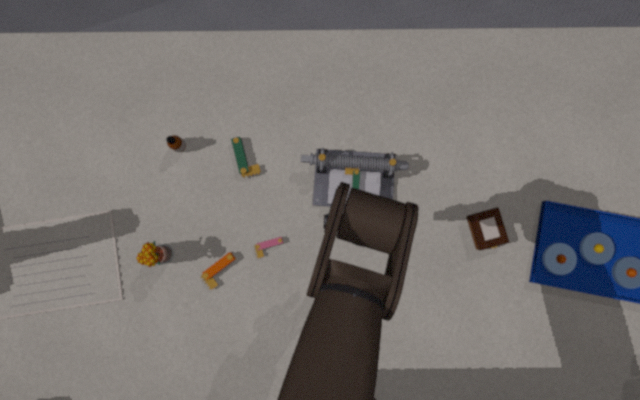

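```bash
python3 -m crank '0 -40 0 0 0 0;0 0 0 0 0 0;0 0 0 0 0 0;0 0 0 0 0 0' 1
python3 - <<'E'
from h import *
np.set_printoptions(precision=4,suppress=True)
im=optics.read_camera('wrist');cv2.imwrite('pics/r_w.png',cv2.resize(im[205:345,230:410,::-1],None,fx=4.2,fy=4.2,interpolation=cv2.INTER_CUBIC))
E
```

```text
time: 32.92
eef_pos: [0.4398, -0.0398, 0.1624]
tcp_rot: [0.734, 0.679, 0.0, 0.0]
contact_force: [-0.3, 0.2, 0.7]
opening: 0.997
```

View pics/r_w.png

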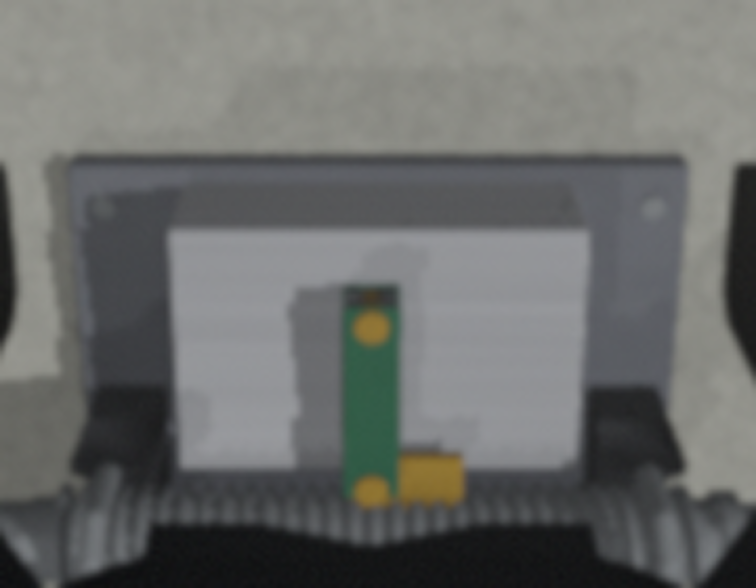

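Run:
```python
from h import *
st=readout.get_state();C=cam('wrist',st);Rt=R.from_quat(st['tcp_rot']).as_matrix()
f=lambda u,v,z:(Rt.T@(p2w(C,(230+u/4.2,205+v/4.2),z)-st['eef_pos'])*1000).round(1)
r=f(378,229,.04);fr=f(378,468,.04)
print('rest rear',r,'front',fr,'case rear',f(372,307,.054),'case rear bottom',f(372,288,.04),'leaf back',f(430,457,.0485),'leaf edge',f(430,503,.0485),'disc',f(372,328,.054))
```

```text
rest rear [  2.5  93.4 122.3] front [  2.6 171.  122.4] case rear [  0.8 108.8 108.4] case rear bottom [  0.8 111.6 122.4] leaf back [ 17.2 160.4 113.9] leaf edge [ 17.5 175.9 113.9] disc [  0.8 115.2 108.4]
```

Measured in the stand's frame, the back of the leaf is at −29.0 mm (seated −29, riding −32) and the case rear at −80.6 mm (seated −81). It is seated, so I'm handing in.

```bash
python3 -c "
from plant import ctrl,readout
print(readout.get_state()['contact_force']); print(ctrl.sign_off())"
```

```text
[ 0.65562186  0.09503603 -0.04566183]
the job is handed in; nothing more can be done
None
```

The small green gauge is seated in the thread and released, and I handed the job in at about 33 s of the 69 s allowed. I laid it flat on the rest, felt it into the grooves, then held it for about 3.5 s at around 5.7 N (readings from 4.8 to 6.8 N).

**Seating:** It stopped dead after about 3 mm of insertion, and lightly loaded it would not shift sideways beyond about 1 mm. After release, the wrist picture put the back of the leaf at x = −29.0 mm in the stand's frame (−29 when seated, −32 when riding on the crests). The case rear was at −80.6 mm (−81 when seated). I saw only some of the five teeth directly. The last scene picture shows the leaf edge flush with the thread and none of its teeth standing clear.

**Bystanders:** The bottle, flowers and slide box look unmoved in the last top picture, and the robot was touching nothing when I handed in.

**What failed or disagreed:**
- **First grasp:** It closed on nothing, because the real fingertips sit about 31 mm behind the reported TCP. I went lower by camera and force. The tips touched the bench at about 8 N, and I regripped 3 mm higher.
- **Setting down:** The gauge pressed the rest at up to about 8 N before I eased off.
- **Stand angle:** The top and wrist cameras differed by about 1.5°. I used the wrist camera's value, and the edges then lined up.

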